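# Load the shaker platform and lock its hold-down plate with T-bolts

### The arm

A 6-joint arm with a two-finger parallel gripper is mounted at the origin on a cart in front of the work surface, level with it; the furniture and walls round the work are solid. World frame = base frame: x ahead of the robot, y to its left, z up, the work surface at z = 0. Lengths are in mm, angles in rad, forces in N, time in s.
With the tool pointing down it reaches from about 275 to 825 mm from the base axis. Payload 4.9 kg.
Tool frame: the origin (TCP) lies at the very end of the fingers, on their centre line; the grasp point (between the pads) lies 19 mm behind it; z points along the fingers, y is the line along which they close (so a half turn about z gives the same grasp; the last joint's range is limited). The gripper opens to 85 mm and grips with 20 to 120 N. Pads are 22 mm wide; open, the fingers measure 114 mm over their backs; the gripper's body (76 mm by 85 mm) begins 54 mm behind the grasp point. The pads swing forward as they close: fully open they stand 13 mm farther back than shut.
Start: joints at [-1.384, 0.326, -0.193, 1.052, 0, 1.437], TCP at [173.441, -521.955, 231.281] pointing down, gripper open.
Joint ranges: [-2.65, 2.65], [-0.97, 1.79], [-1.3, 1.35], [-1.93, 2.1], [-1.47, 1.37], [-3.14, 3.14]. Speed limits (rad/s): [2.57, 2.57, 3.14, 3.14, 3.14, 3.14].

### API

Orientations are given as a unit quaternion [x, y, z, w].
In Python, from plant import robot gives the robot as it stands.
- The arm moves only by the tool apply_moves, never from a script. Its argument "plan" is a list that holds one entry, the list of rows, each a list of 6 numbers: the shift along the tool's x, y, z in mm, then the turn, a rotation vector about the tool's x, y, z in degrees. A call has 1 to 8 rows; each row is the pose to reach, as a shift and turn from the pose commanded when the call began, along the tool's axes at that moment; what a row does not reach only later rows make up. A row lasts 1/8 s, in which the tool goes at most 62.5 mm and 10.7 degrees, less where a joint would pass 70% of its speed; a pose out of reach is approached as far as the arm can. A call with a gripper value outside its range is refused whole. "fingers" is the opening, from 0 (shut) to 1 (fully open), set as the call begins (left out, the last holds). The fingers move at their own pace and stop on an object; the grip force is fixed at half the most. Time passes only in rows, so rows that repeat a pose let the fingers close. It gives the time, the measured TCP pose, the force, the opening and the grip force at its end, in the units of the state.
- robot.observe(): the state, without advancing time (a new reading comes with each control period).
- robot.camera(name): name is "scene" or "side" or "wrist"; returns a dict with "pixels" (384x512x3 uint8, red, green, blue), "fov_y" (degrees; the focal length in pixels is half the picture's height over the tangent of half this angle, whatever the lens; pixels are square), "cx", "cy" (the principal point, pixels), "k1" (the pictures are not rectified: a ray, as slopes to the right and down, at radius r is drawn at 1 + k1 r^2 times it, then the intrinsics apply), "rvec" (rotation vector, rad) and "tvec" (3), from world to camera coordinates, as OpenCV has them. Camera axes: x right, y down, z forward; pixel columns grow to the right and rows downward; lengths in mm; the calibration is good to about 2 mm. A picture is of the moment at which its call begins. There is no depth.
- robot.job_done(): hands the job in; it is judged then, once.
The state is a dict: "time_s": time; "joint_pos": joint angles; "dq": joint speeds; "effort": joint torques, N m; "position": TCP position; "tcp_rot": TCP orientation; "force": force on the tool from outside, world axes, zero at the start; "ft_torque": the same for the moment, N m; "grip_width": opening from 0.0 (shut) to 1.0 (fully open); "gripper_force": force on a finger pad.
Only numpy, scipy, OpenCV 4.12 (cv2) and the standard library are available. Lean on these libraries where they do the work, as an engineer would, in place of code of your own. Each camera call takes 0.05 s, during which the arm holds its last target. There are 200 camera calls.

### The job

Load the shaker: stand every specimen cup in a large round pocket of the platform and every amber bottle in a small one, then, before any bolt goes in, lower the hold-down plate level over the two guide pins until it rests on all four posts. Last, at each end of the platform drop the head of a T-bolt into the T-slot, slide it along fully into the plate's notch and turn it a quarter turn so that it locks with its wing across the slot. Leave the other things on the bench alone.

Things in the scene. Friction and masses are not known exactly. Their poses are not given: they have to be found in the camera images.
- shaker: Low bench shaker, fixed, 290 x 164 mm, with an aluminium clamping platform on top. Origin: on the bench under its centre; x along the T-slots (roughly away from the robot), y to the left, z up. Housing top 48 mm, platform top 72 mm above the bench. Four posts stand on it (see plate_seat); one T-slot in each end (see slot_near, slot_far).
- cup_pocket_1 (a point): Centre of the floor of a large round pocket, 57 mm wide, 16 mm deep; floor 56 mm above the bench; at (+34, -40) mm in the shaker's frame. Axes as the shaker's.
- cup_pocket_2 (a point): The same, the other large pocket, at (-34, +40) mm.
- bottle_pocket_1 (a point): Centre of the rubber floor of a small round pocket, 42 mm wide, 12 mm deep; floor 60 mm above the bench; at (+34, +40) mm in the shaker's frame. Axes as the shaker's.
- bottle_pocket_2 (a point): The same, the other small pocket, at (-34, -40) mm.
- slot_near (a point): Point on the near T-slot's floor, 53 mm above the bench, at (-84, 0) mm of the shaker: axis of a bolt fully in the plate's notch. Slot along x from x = -66 to its open end at -145: mouth 23.5 mm wide through 9 mm thick lips, below them a channel 36.4 mm wide, 10 mm high. Plate edge at x = -101; drop a bolt in at x = -122, slide it 38 mm in +x. Axes as the shaker's.
- slot_far (a point): The same in the far T-slot, at (+84, 0) mm of the shaker; the plate's edge lies at x = +101, the drop-in place at x = +122; slide 38 mm in -x. Axes as the shaker's.
- plate_seat (a point): Where the centre of the plate's underside comes to rest, 117 mm above the bench at the platform's centre; axes as the shaker's. At (x, y) = (+-88, +-58) mm from here four 14 mm steel posts end flat at this height; those at (+88, +58) and (-88, -58) carry an 8 mm guide pin that stands 22 mm higher, its last 9 mm tapered to 3 mm.
- plate_grip (a point): Loose aluminium plate, 202 (x) x 150 (y) x 5 mm, 0.38 kg, flat on the bench; pin holes 11.5 mm at (88, 58), (-88, -58), bottle holes 30 mm at (34, 40), (-34, -40); in each short edge a notch 19 mm wide, 22 mm deep. Either way round fits. This point: centre of its upright handle (14 mm thick in x, 72 mm long in y, top at 35 mm), 22 mm above the underside. x along the T-slots when mounted.
- cup_1_mid (a point): Specimen cup with white screw lid, 53 mm wide, 59 mm high, upright; smooth body 51 mm wide. This point: its centre, half-way up (29.5 mm above its underside). May be absent.
- cup_2_mid (a point): Another such specimen cup. May be absent.
- vial_1_mid (a point): Small amber bottle with white cap, body 36 mm wide and 52 mm high, cap 20 mm wide, 75 mm high in all, upright. This point: its centre, 37.5 mm above its underside. Its neck passes through the plate. May be absent.
- vial_2_mid (a point): Another such amber bottle. May be absent.
- bolt_1_grip (a point): T-bolt upright in a 34 mm deep pocket of a 40 mm high stand. Upwards: head 34 x 19 x 8.5 mm, 10 mm shank, 34 mm collar at 70 to 76, wing 44 x 12 mm from 80 to 108; head and wing long along x. This point: wing centre, 94 mm above the foot. Head on slot floor: collar clears the plate by 1.5 mm. In the slot turn it clockwise (from above); the other way its corners rub. Half a turn is no difference.
- bolt_2_grip (a point): The other, equal T-bolt, in the stand's other pocket, 66 mm away. Either bolt fits either slot.
- tape: Roll of brown packing tape, 66 mm wide, 19 mm high, lying behind the bolt stand: leave it alone. Origin: centre of its underside.
- slides: Blue box of glass slides, 84 x 62 x 40 mm, behind the plate: leave it alone. Origin: centre of its underside.
- labels: Roll of white labels, 56 mm wide, 26 mm high, behind the shaker: leave it alone. Origin: centre of its underside.

How it is judged (in metres and radians):
On the way, in this order (a step that is already met when the one before it is completed fails the run):
1. every cup stands in a large pocket and every bottle in a small one ((horizontal distance between cup_1_mid and cup_pocket_1 below 0.006 m or horizontal distance between cup_1_mid and cup_pocket_2 below 0.006 m) and z of each of cup_1_mid, cup_2_mid in the frame of shaker below 0.0895 m and angle between each of cup_1_mid, cup_2_mid, vial_1_mid, vial_2_mid's own z axis and vertical below 0.12 rad and (horizontal distance between cup_2_mid and cup_pocket_1 below 0.006 m or horizontal distance between cup_2_mid and cup_pocket_2 below 0.006 m) and (horizontal distance between vial_1_mid and bottle_pocket_1 below 0.006 m or horizontal distance between vial_1_mid and bottle_pocket_2 below 0.006 m) and z of each of vial_1_mid, vial_2_mid in the frame of shaker below 0.1015 m and (horizontal distance between vial_2_mid and bottle_pocket_1 below 0.006 m or horizontal distance between vial_2_mid and bottle_pocket_2 below 0.006 m)), for 0.2 s.
2. the hold-down plate rests level on the four posts, over both pins, with no bolt in a slot yet (horizontal distance between plate_grip and plate_seat below 0.005 m and z of plate_grip in the frame of shaker between 0.136 and 0.142 m and angle between plate_grip's own z axis and vertical below 0.03 rad and angle between the x axis of plate_grip and the x axis of shaker, either way round below 0.06 rad and horizontal distance between each of bolt_1_grip, bolt_2_grip and plate_seat above 0.15 m), for 0.2 s.
At the end, for the whole second after the job is handed in: Items upright, within 6 mm of a matching pocket's axis and 4 mm of its floor; plate on the posts within 5 mm, level; each bolt upright in a T-slot, head on its floor, within 11 mm of the notch bottom position, wing within 23 degrees of square across the slot; all at rest (all of step 1 and horizontal distance between plate_grip and plate_seat below 0.005 m and z of plate_grip in the frame of shaker between 0.136 and 0.142 m and angle between plate_grip's own z axis and vertical below 0.03 rad and angle between the x axis of plate_grip and the x axis of shaker, either way round below 0.06 rad and (horizontal distance between bolt_1_grip and slot_near below 0.011 m or horizontal distance between bolt_1_grip and slot_far below 0.011 m) and z of bolt_1_grip in the frame of shaker between 0.143 and 0.151 m and angle between each of bolt_1_grip, bolt_2_grip's own z axis and vertical below 0.15 rad and angle between the x axis of each of bolt_1_grip, bolt_2_grip and the y axis of shaker, either way round below 0.4 rad and (horizontal distance between bolt_2_grip and slot_near below 0.011 m or horizontal distance between bolt_2_grip and slot_far below 0.011 m) and z of bolt_2_grip in the frame of shaker between 0.143 and 0.151 m and linear speed of each of plate, bolt_1, bolt_2 below 0.02 m/s); the robot touches nothing.
It fails at once if the tape roll is pushed more than 3 cm (distance of tape from where it was at the start of the episode above 0.03 m).
It fails at once if the slide box is pushed more than 3 cm (distance of slides from where it was at the start of the episode above 0.03 m).
It fails at once if the label roll is pushed more than 3 cm (distance of labels from where it was at the start of the episode above 0.03 m).
Of cup_1, cup_2, vial_1, vial_2 only 2 to 4 are there at a start; the rules pass over those that are not, and their reading is None.
At some moment in a run one of plate may be knocked a few centimetres aside while the robot is not near it.
It also fails if it takes over 210 s, if anything falls off the work surface, if the arm or the gripper's body presses on something with over 40 N, if the wrist force passes 120 N, or if a joint passes its speed limit or range.

## Working session

There is one attempt and no reset: what is moved stays moved. The work goes in short steps, Python scripts to look and compute and a tool call to move; the robot and the scene stay as the last step left them, time stands still between calls to the robot, and variables do not carry over. Pictures are saved under pics/ and viewed, at most 16 in all, crops included, and the job is handed in when it is done.

Besides the shell and the picture viewer there is one more tool, called after "Call:" in YAML: its name, and indented under it one key for each argument. apply_moves: Moves the arm, as the interface text tells. Its arguments: {"type":"object","properties":{"plan":{"type":"array"},"fingers":{"type":"number"}},"required":["plan"]}

```bash
ls; mkdir -p pics; python3 - <<'E'
from plant import robot
import cv2
for n in ("scene","side"):
    c=robot.camera(n); cv2.imwrite(f"pics/{n}0.png",cv2.resize(c["pixels"][:,:,::-1],(800,600),interpolation=cv2.INTER_CUBIC))
    print(n,{k:v for k,v in c.items() if k!="pixels"})
print(robot.observe())
E
```

```text
pics
scene {'fov_y': 53.07844236823688, 'cx': 249.8148589132225, 'cy': 189.14341023581937, 'k1': 0.0051774111799850675, 'rvec': array([ 2.01259559, -1.12094654,  0.55956341]), 'tvec': array([-334.96852455,  383.92247737,  774.69571885])}
side {'fov_y': 43.980634640495325, 'cx': 250.36596329928904, 'cy': 191.1142731230084, 'k1': -0.13329780284307524, 'rvec': array([ 0.47576389, -2.47732819,  1.47490089]), 'tvec': array([ 543.08843858,  171.96251844, 1299.576027  ])}
{'time_s': 0.1, 'joint_pos': array([-1.38420540e+00,  3.26898191e-01, -1.93499831e-01,  1.05203348e+00,
       -4.95644716e-05,  1.43659261e+00]), 'dq': array([-0.00016803, -0.00045665,  0.00309506,  0.00096258, -0.00191813,
        0.00065185]), 'effort': array([ 1.15627208e-03, -4.44239473e+01,  2.63038051e+01,  7.91819359e-03,
       -9.99510848e-05, -2.90102619e-06]), 'position': array([ 173.31840852, -521.40054063,  230.55862971]), 'tcp_rot': array([ 9.87163571e-01,  1.59710409e-01, -4.61868458e-05, -8.16658052e-04]), 'force': array([ 0.618038  ,  1.2414992 , -0.26988315]), 'ft_torque': array([-0.00800873,  0.01552646, -0.02988767]), 'gripper_force': 0.0, 'grip_width': 1.000644392172473}
```

View pics/scene0.png

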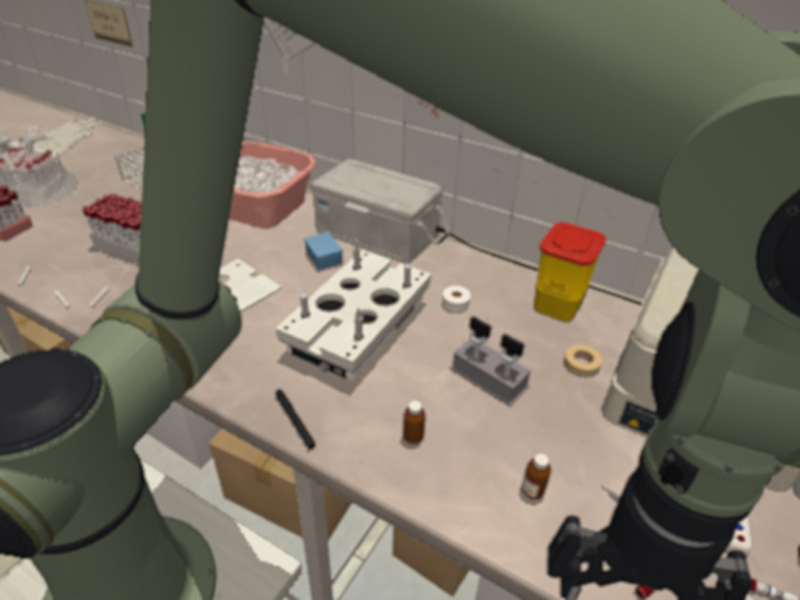

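View pics/side0.png

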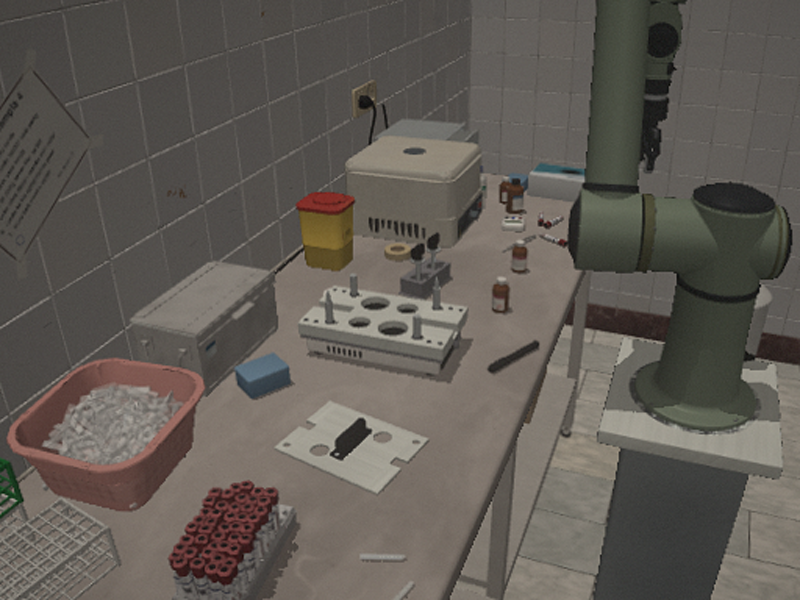

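The scene and side views show two amber bottles and no cups. The shaker is at about (355,310) in the scene picture and (385,330) in the side picture. The plate is at (350,445) in the side picture. The stand holding the two bolts is at (490,365) in the scene picture.

```bash
cat > h.py <<'E'
import numpy as np, cv2
from plant import robot
from scipy.spatial.transform import Rotation as R
from scipy.optimize import least_squares
def cam(n):
    c=robot.camera(n); h=c["pixels"].shape[0]; c["f"]=h/2/np.tan(np.radians(c["fov_y"]/2)); return c
def proj(c,P):
    K=np.array([[c["f"],0,c["cx"]],[0,c["f"],c["cy"]],[0,0,1.]])
    return cv2.projectPoints(np.float64(P).reshape(-1,3),np.float64(c["rvec"]),np.float64(c["tvec"]),K,np.array([c["k1"],0,0,0.]))[0][:,0]
def back(c,uv,z):
    "pixel -> world point on the plane of height z"
    K=np.array([[c["f"],0,c["cx"]],[0,c["f"],c["cy"]],[0,0,1.]])
    x=cv2.undistortPoints(np.float64(uv).reshape(-1,1,2),K,np.array([c["k1"],0,0,0.]))[:,0]
    Rm=R.from_rotvec(c["rvec"]).as_matrix(); o=-Rm.T@c["tvec"]
    d=np.c_[x,np.ones(len(x))]@Rm
    return o+d*((z-o[2])/d[:,2])[:,None]
def crop(c,x0,y0,w,h,s,step=10):
    "enlarged crop with ticks in original pixels"
    im=cv2.resize(c["pixels"][y0:y0+h,x0:x0+w,::-1],None,fx=s,fy=s,interpolation=cv2.INTER_CUBIC).copy()
    for x in range(-(-x0//step)*step,x0+w,step):
        u=int((x-x0+.5)*s); cv2.line(im,(u,0),(u,5),(0,0,255),1); cv2.putText(im,str(x),(u-8,14),0,.32,(0,0,255),1)
    for y in range(-(-y0//step)*step,y0+h,step):
        v=int((y-y0+.5)*s); cv2.line(im,(0,v),(5,v),(0,0,255),1); cv2.putText(im,str(y),(7,v+4),0,.32,(0,0,255),1)
    return im
def stack(name,*ims):
    W=max(i.shape[1] for i in ims)
    im=np.vstack([cv2.copyMakeBorder(i,0,3,0,W-i.shape[1],0) for i in ims]); print(im.shape); cv2.imwrite(name,im)
def pose():
    o=robot.observe(); return o["position"],R.from_quat(o["tcp_rot"]).as_matrix()
E
python3 - <<'E'
from h import *
a=cam("scene"); b=cam("side")
stack("pics/c1.png",crop(a,172,152,180,148,4))
r1=crop(b,186,170,122,72,4); r2=crop(b,250,145,100,60,3)
r3=crop(b,172,254,108,64,4)
h=max(r2.shape[0],r3.shape[0]); p=lambda i:cv2.copyMakeBorder(i,0,h-i.shape[0],0,3,0)
stack("pics/c2.png",r1,np.hstack([p(r3),p(r2)]))
E
```

```text
(595, 720, 3)
(550, 738, 3)
```

View pics/c1.png

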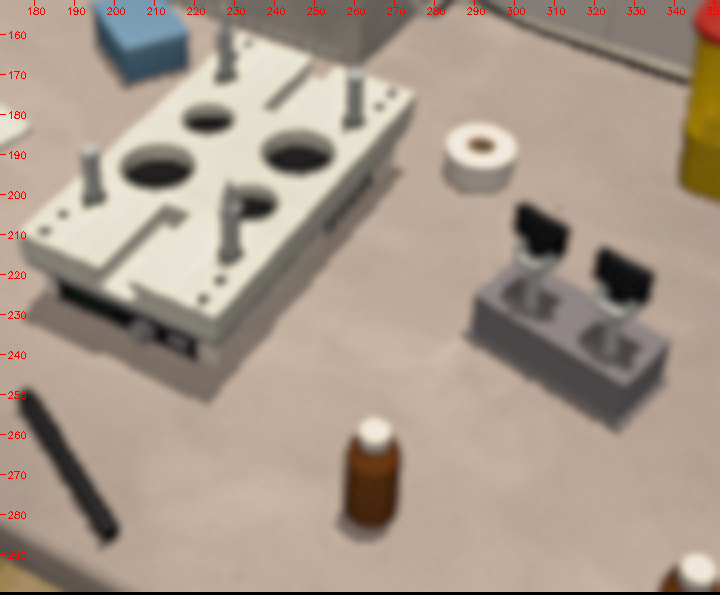

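View pics/c2.png

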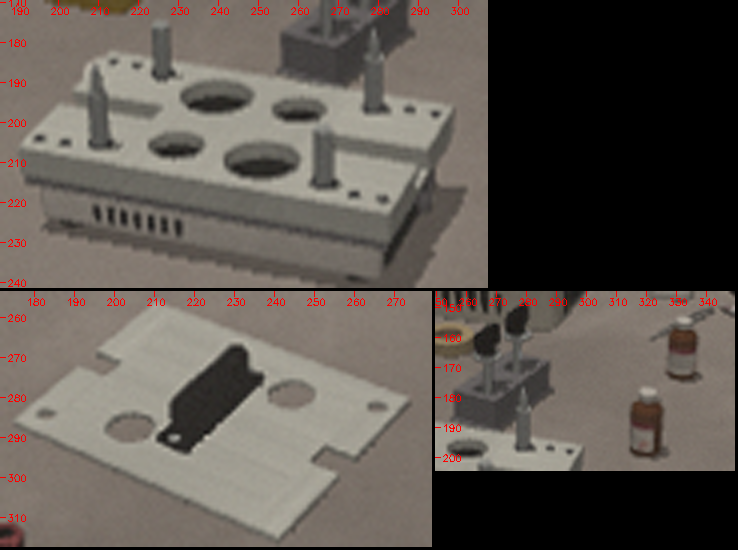

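The crops show the shaker posts and pockets clearly. In side pixels the pin tips are at (210,185) and (279,176.5) and the flat posts at (226,175) and (266,201). The plate corners are at (175,286), (213.5,257), (274,281) and (241.5,315). The bottle caps are at scene (265.5,258.5) and (346,293), and the bolt wings at scene (307,209.5) and (327,221).

```bash
cat > m1.py <<'E'
from h import *
a=cam("scene"); b=cam("side")
for c in (a,b): print("cam pos",(-R.from_rotvec(c["rvec"]).as_matrix().T@c["tvec"]).round())
def fit(obs,dz=0):
    best=None
    for y0 in np.radians(np.arange(0,360,45)):
        def w(p,P): 
            P=np.array(P,float); cs,s=np.cos(p[2]),np.sin(p[2]); return [p[0]+cs*P[0]-s*P[1],p[1]+s*P[0]+cs*P[1],P[2]]
        f=lambda p: np.concatenate([proj(c,w(p,P))[0]-uv for c,P,uv in obs])
        s=least_squares(f,[450,0,y0],loss="soft_l1",x_scale=[100,100,1])
        if best is None or s.cost<best.cost: best=s;r=f(s.x)
    p=best.x; print(p[:2].round(1),"yaw deg",round(np.degrees(p[2])%360,2),"res",r.reshape(-1,2).round(1).tolist()); return p
S=[(a,(-88,58,117),(194,189)),(a,(-88,-58,139),(229.5,198)),(a,(88,-58,117),(260.3,169)),
(a,(-34,40,72),(211,193)),(a,(34,-40,72),(246,189.3)),(a,(34,40,72),(223.5,181)),(a,(-34,-40,72),(233.3,202)),
(b,(88,-58,117),(226,175)),(b,(-88,58,117),(266.3,200.8)),(b,(88,58,139),(209.8,185)),(b,(-88,-58,139),(279,176.5)),
(b,(34,-40,72),(239.8,193.5)),(b,(-34,-40,72),(260.5,196.8)),(b,(34,40,72),(229.5,205.5)),(b,(-34,40,72),(250.8,209.5))]
print("shaker");fit(S)
print("plate")
H=[(182.8,284),(265.8,282.3)];B=[(203.8,287.5),(244.3,279)];C=[(175,286.3),(213.5,257),(274,280.8),(241.5,315.3)]
for sgn in (1,-1):
  fit([(b,(88*sgn,58*sgn,5),H[0]),(b,(-88*sgn,-58*sgn,5),H[1]),(b,(34*sgn,40*sgn,5),B[0]),(b,(-34*sgn,-40*sgn,5),B[1]),
   (b,(101*sgn,75*sgn,5),C[0]),(b,(101*sgn,-75*sgn,5),C[1]),(b,(-101*sgn,-75*sgn,5),C[2]),(b,(-101*sgn,75*sgn,5),C[3])])
def tri(u,v):
    f=lambda p: np.r_[proj(a,p)[0]-u,proj(b,p)[0]-v]
    s=least_squares(f,[500,-200,50.],x_scale=100); print(s.x.round(1),s.fun.round(1))
for u,v in [((265.5,258.5),(320.5,178.5)),((346,292.7),(332.5,154.2)),((307,209.5),(266.8,160.8)),((327.3,221),(276.5,154.8)),((307,209.5),(276.5,154.8)),((327.3,221),(266.8,160.8))]:
    print("a only z75/100",back(a,u,75 if u[1]>250 else 100).round(1)); tri(u,v)
E
python3 m1.py
```

```text
cam pos [-146. -468.  787.]
cam pos [  79. 1184.  778.]
shaker
[586.5  39.4] yaw deg 1.63 res [[0.1, 0.1], [-0.4, -1.5], [0.3, 1.0], [0.1, 0.2], [0.2, 0.2], [0.2, 0.2], [1.0, 0.2], [-0.4, 0.7], [0.1, 1.0], [-0.4, 0.7], [0.1, 0.8], [0.0, 0.0], [-0.1, 0.1], [0.3, 0.2], [0.3, -0.1]]
plate
[517.7 340.6] yaw deg 349.48 res [[0.5, 0.1], [0.3, 0.3], [0.6, 0.0], [0.1, 0.4], [0.1, -0.3], [-2.8, -0.7], [-0.1, -0.2], [-0.4, 0.1]]
[517.7 340.6] yaw deg 169.48 res [[0.5, 0.1], [0.3, 0.3], [0.6, 0.0], [0.1, 0.4], [0.1, -0.3], [-2.8, -0.7], [-0.1, -0.2], [-0.4, 0.1]]
a only z75/100 [[ 414.7 -182.9   75. ]]
[ 413.9 -182.9   74.7] [-0.2  0.3 -0.3 -0.3]
a only z75/100 [[ 423.2 -384.7   75. ]]
[ 422.3 -384.8   75.9] [-0.   0.1 -0.1 -0.1]
a only z75/100 [[ 605.9 -202.4  100. ]]
[ 608.  -201.8   98.5] [ 0.  -0.1  0.1  0.1]
a only z75/100 [[ 592.8 -266.5  100. ]]
[ 596.1 -265.6   96.8] [-0.   0.1 -0.1 -0.1]
a only z75/100 [[ 605.9 -202.4  100. ]]
[ 578.1 -211.8  123.6] [-0.2  0.5 -0.4 -0.5]
a only z75/100 [[ 592.8 -266.5  100. ]]
[ 627.8 -257.4   69.6] [ 0.3 -0.5  0.5  0.6]
```

```bash
cat >> h.py <<'E'
def go(*targets, ref=None):
    "shift & turn (tool axes, mm, deg) from the present pose to each TCP target (x,y,z,yaw deg), tool pointing down"
    p,M=pose() if ref is None else (np.array(ref[:3],float),down(ref[3]))
    print("at",p.round(1),"yaw",round(np.degrees(np.arctan2(M[1,0],M[0,0])),2),"tilt",M[:,2].round(4))
    for t in targets:
        print(t,"->",(M.T@(np.array(t[:3])-p)).round(1).tolist(),np.degrees(R.from_matrix(M.T@down(t[3])).as_rotvec()).round(2).tolist())
def down(yaw):
    c,s=np.cos(np.radians(yaw)),np.sin(np.radians(yaw)); return np.array([[c,s,0],[s,-c,0],[0,0,-1.]])
E
python3 -c "
from h import *
go((423,-385,130,45),(423,-385,18,45),(423,-385,200,45))"
```

```text
at [ 173.4 -521.7  231. ] yaw 18.38 tilt [-1.e-04  6.e-04 -1.e+00]
(423, -385, 130, 45) -> [280.0, -51.0, 101.0] [-0.03, -0.01, -26.62]
(423, -385, 18, 45) -> [280.0, -50.9, 213.0] [-0.03, -0.01, -26.62]
(423, -385, 200, 45) -> [280.0, -51.1, 31.0] [-0.03, -0.01, -26.62]
```

Call:
apply_moves:
  plan:
    - [[30, -5, 10, 0, 0, -4], [80, -15, 30, 0, 0, -9], [135, -25, 50, 0, 0, -15], [190, -35, 70, 0, 0, -20], [240, -44, 90, 0, 0, -25], [270, -50, 100, 0, 0, -26.6], [280, -51, 101, 0, 0, -26.6], [280, -51, 101, 0, 0, -26.6]]
  fingers: 1

```text
time_s: 1.3
position: [423.2, -385.4, 130.5]
tcp_rot: [0.924, 0.383, -0.0, 0.0]
force: [-0.2, -0.8, -0.7]
grip_width: 1.001
gripper_force: 0.0
```

```bash
python3 -c "
from h import *
go((423,-385,18,45))
w=cam('wrist');cv2.imwrite('pics/w1.png',w['pixels'][:,:,::-1])
print(proj(w,[[423,-385,75],[423,-385,0]]), w['tvec'],w['rvec'])"
```

```text
at [ 423.2 -385.4  130.5] yaw 45.0 tilt [-2.e-04 -4.e-04 -1.e+00]
(423, -385, 18, 45) -> [0.2, -0.5, 112.5] [0.01, 0.03, 0.0]
[[252.73048316 215.85592674]
 [252.72650074 181.59236245]] [-571.15048059   17.47245736  293.85758095] [-2.62603818  1.08783437  0.17545602]
```

View pics/w1.png

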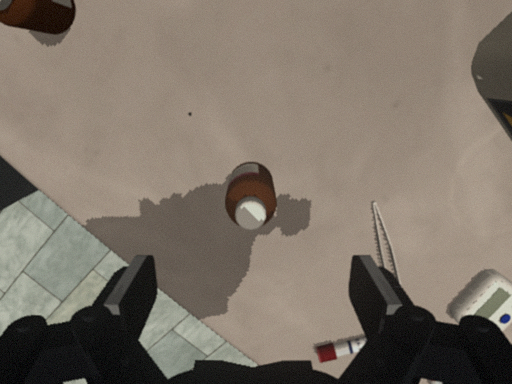

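The wrist picture shows the bottle cap at (251,213), close to the predicted (253,216), so I can descend, grip and lift.

Call:
apply_moves:
  plan:
    - [[0, 0, 25, 0, 0, 0], [0, -0.5, 65, 0, 0, 0], [0, -0.5, 100, 0, 0, 0], [0, -0.5, 112, 0, 0, 0], [0, -0.5, 112.5, 0, 0, 0], [0, -0.5, 112.5, 0, 0, 0]]

```text
time_s: 2.1
position: [423.3, -386.2, 19.3]
tcp_rot: [0.924, 0.382, 0.0, 0.001]
force: [0.6, -0.2, 0.3]
grip_width: 1.0
gripper_force: 0.0
```

Call:
apply_moves:
  plan:
    - [[0, 0, 0, 0, 0, 0], [0, 0, 0, 0, 0, 0], [0, 0, 0, 0, 0, 0], [0, 0, 0, 0, 0, 0], [0, 0, 0, 0, 0, 0], [0, 0, 0, 0, 0, 0]]
  fingers: 0.2

```text
time_s: 2.85
position: [423.0, -385.2, 18.5]
tcp_rot: [0.924, 0.383, 0.0, 0.0]
force: [-1.2, 0.6, 6.0]
grip_width: 0.406
gripper_force: 59.5
```

Call:
apply_moves:
  plan:
    - [[0, 0, -10, 0, 0, 0], [0, 0, -40, 0, 0, 0], [0, 0, -90, 0, 0, 0], [0, 0, -140, 0, 0, 0], [0, 0, -170, 0, 0, 0], [0, 0, -175, 0, 0, 0]]

```text
time_s: 3.6
position: [423.7, -386.0, 195.4]
tcp_rot: [0.924, 0.383, 0.001, 0.002]
force: [-0.3, 0.3, -1.9]
grip_width: 0.404
gripper_force: 59.8
```

```bash
cat >> h.py <<'E'
SH=(586.5,39.4,1.63)
def sh(x,y,S=SH):
    c,s=np.cos(np.radians(S[2])),np.sin(np.radians(S[2])); return S[0]+c*x-s*y,S[1]+s*x+c*y
E
python3 -c "
from h import *
x,y=sh(34,40)
go((x,y,190,45),(x,y,79,45))"
```

```text
at [ 423.7 -386.   195.4] yaw 44.98 tilt [ 0.003  -0.0035 -1.    ]
(np.float64(619.3484410013655), np.float64(80.35094533438522), 190, 45) -> [468.1, -191.6, 4.4] [0.26, 0.02, -0.02]
(np.float64(619.3484410013655), np.float64(80.35094533438522), 79, 45) -> [468.1, -192.1, 115.4] [0.26, 0.02, -0.02]
```

Call:
apply_moves:
  plan:
    - [[25, -10, 1, 0, 0, 0], [75, -31, 2, 0, 0, 0], [130, -53, 3, 0, 0, 0], [185, -76, 4, 0, 0, 0], [240, -98, 4, 0, 0, 0], [295, -121, 4, 0, 0, 0], [350, -143, 4, 0, 0, 0], [400, -164, 4, 0, 0, 0]]

```text
time_s: 4.6
position: [589.4, 16.0, 187.1]
tcp_rot: [0.924, 0.383, -0.001, -0.001]
force: [0.6, -0.5, -0.2]
grip_width: 0.403
gripper_force: 59.8
```

Call:
apply_moves:
  plan:
    - [[40, -16, 0, 0, 0, 0], [60, -25, 0, 0, 0, 0], [68, -28, 0, 0, 0, 0], [68, -28, 0, 0, 0, 0], [68, -28, 0, 0, 0, 0], [68, -28, 0, 0, 0, 0], [68, -28, 0, 0, 0, 0]]

```text
time_s: 5.48
position: [618.0, 81.0, 189.0]
tcp_rot: [0.924, 0.382, 0.0, 0.0]
force: [0.6, -0.0, -0.9]
grip_width: 0.409
gripper_force: 59.8
```

```bash
python3 -c "
from h import *
x,y=sh(34,40)
go((x,y,110,45),(x,y,79,45))
w=cam('wrist');cv2.imwrite('pics/w2.png',w['pixels'][:,:,::-1])
q=[sh(34,40),sh(34,-40),sh(-34,40),sh(88,58),sh(88,-58)]
print(proj(w,[[*a,z] for a,z in zip(q,(72,72,72,139,117))]).round(1).tolist())"
```

```text
at [618.  81. 189.] yaw 44.92 tilt [ 2.e-04 -0.e+00 -1.e+00]
(np.float64(619.3484410013655), np.float64(80.35094533438522), 110, 45) -> [0.5, 1.4, 79.0] [0.01, -0.0, -0.08]
(np.float64(619.3484410013655), np.float64(80.35094533438522), 79, 45) -> [0.5, 1.4, 110.0] [0.01, -0.0, -0.08]
[[255.1, 186.1], [323.2, 247.5], [199.9, 241.9], [298.3, 134.3], [407.1, 242.2]]
```

View pics/w2.png

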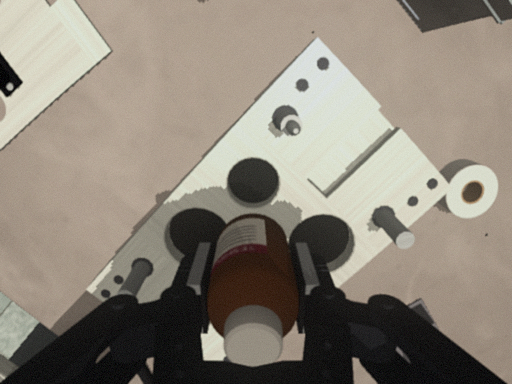

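The wrist picture shows the small pocket at (253,182), with the pin tip at (293,129), the flat post top at (404,239) and the large pockets at (321,241) and (198,233). The held bottle's cap is at about (253,322) to (253,345).

```bash
python3 -c "
from h import *
w=cam('wrist'); p,M=pose()
print('cap top pred',proj(w,[p+[0,0,56.5]]), 'axis at z72',proj(w,[[p[0],p[1],72]]),w['f'])
for uv,z,q in [((253,182),72,(34,40)),((293,129),139,(88,58)),((404,239),117,(88,-58)),((321,241),72,(34,-40)),((198,233),72,(-34,40))]:
    print(back(w,uv,z)[0][:2]-sh(*q))
v=back(w,(1,1),0)
"
```

```text
cap top pred [[253.93866702 347.9688839 ]] axis at z72 [[253.21287089 186.56606681]] 341.38914872611616
[1.2518446  3.74168163]
[-0.06484506  4.49477043]
[-0.00687198  3.95305232]
[2.78523843 6.13268795]
[5.09850316 6.82166067]
```

Call:
apply_moves:
  plan:
    - [[1.6, 0.9, 20, 0, 0, 0], [1.6, 0.9, 60, 0, 0, 0], [1.6, 0.9, 80, 0, 0, 0], [1.6, 0.9, 90, 0, 0, 0], [1.6, 0.9, 97, 0, 0, 0], [1.6, 0.9, 103, 0, 0, 0], [1.6, 0.9, 108, 0, 0, 0], [1.6, 0.9, 109, 0, 0, 0]]

```text
time_s: 6.58
position: [619.8, 82.2, 79.8]
tcp_rot: [0.924, 0.383, 0.0, -0.0]
force: [-0.3, -0.3, 0.1]
grip_width: 0.404
gripper_force: 59.8
```

```bash
python3 -c "
from h import *
o=robot.observe();print(o['position'],o['force'],o['ft_torque'])"
```

```text
[619.808573    82.20957638  79.78340177] [-0.31794392 -0.28862364  0.12787044] [-0.00423687 -0.00760976 -0.00640075]
```

Call:
apply_moves:
  plan:
    - [[0, 0, 1, 0, 0, 0], [0, 0, 1.5, 0, 0, 0], [0, 0, 1.5, 0, 0, 0]]

```text
time_s: 6.95
position: [620.0, 82.2, 78.5]
tcp_rot: [0.924, 0.383, 0.0, 0.0]
force: [0.2, -0.3, 0.3]
grip_width: 0.406
gripper_force: 59.8
```

Call:
apply_moves:
  plan:
    - [[0, 0, 0, 0, 0, 0], [0, 0, 0, 0, 0, 0], [0, 0, 0, 0, 0, 0], [0, 0, -15, 0, 0, 0], [0, 0, -50, 0, 0, 0], [0, 0, -90, 0, 0, 0], [0, 0, -110, 0, 0, 0], [0, 0, -110, 0, 0, 0]]
  fingers: 0.75

```text
time_s: 7.95
position: [621.4, 82.2, 191.2]
tcp_rot: [0.924, 0.383, 0.002, 0.001]
force: [0.7, -0.8, -0.4]
grip_width: 0.751
gripper_force: 0.0
```

```bash
python3 -c "
from h import *
go((414,-183,130,45),(414,-183,18,45))"
```

```text
at [621.4  82.2 191.2] yaw 44.98 tilt [ 0.0051  0.     -1.    ]
(414, -183, 130, 45) -> [-334.4, 40.8, 60.2] [0.21, -0.21, -0.02]
(414, -183, 18, 45) -> [-334.8, 40.4, 172.2] [0.21, -0.21, -0.02]
```

Call:
apply_moves:
  plan:
    - [[-25, 3, 3, 0, 0, 0], [-75, 9, 5, 0, 0, 0], [-130, 16, 10, 0, 0, 0], [-185, 23, 20, 0, 0, 0], [-240, 30, 30, 0, 0, 0], [-290, 36, 45, 0, 0, 0], [-325, 40, 55, 0, 0, 0], [-334, 41, 60, 0, 0, 0]]
  fingers: 1

```text
time_s: 8.95
position: [410.6, -183.5, 127.2]
tcp_rot: [0.925, 0.381, -0.001, -0.001]
force: [0.2, 0.8, 0.1]
grip_width: 1.002
gripper_force: 0.0
```

Call:
apply_moves:
  plan:
    - [[0, 0, 0, 0, 0, 0], [0, 0, 0, 0, 0, 0], [0, 0, 0, 0, 0, 0]]

```text
time_s: 9.32
position: [413.4, -182.2, 128.5]
tcp_rot: [0.924, 0.383, 0.0, 0.0]
force: [0.2, -0.8, 0.3]
grip_width: 1.001
gripper_force: 0.0
```

```bash
python3 -c "
from h import *
go((414,-183,18,45))"
```

```text
at [ 413.4 -182.2  128.5] yaw 45.09 tilt [ 7.e-04 -2.e-04 -1.e+00]
(414, -183, 18, 45) -> [-0.1, 0.9, 110.5] [0.03, -0.02, 0.09]
```

Call:
apply_moves:
  plan:
    - [[0, 1, 25, 0, 0, 0], [0, 1, 65, 0, 0, 0], [0, 1, 100, 0, 0, 0], [0, 1, 110, 0, 0, 0], [0, 1, 110.5, 0, 0, 0], [0, 1, 110.5, 0, 0, 0]]

```text
time_s: 10.07
position: [414.3, -184.1, 18.9]
tcp_rot: [0.924, 0.383, 0.001, 0.001]
force: [-0.1, -0.1, 1.3]
grip_width: 0.999
gripper_force: 0.0
```

Call:
apply_moves:
  plan:
    - [[0, 0, 0, 0, 0, 0], [0, 0, 0, 0, 0, 0], [0, 0, 0, 0, 0, 0], [0, 0, 0, 0, 0, 0], [0, 0, 0, 0, 0, 0], [0, 0, 0, 0, 0, 0]]
  fingers: 0.2

```text
time_s: 10.82
position: [413.5, -183.8, 18.4]
tcp_rot: [0.924, 0.382, 0.0, 0.0]
force: [-1.0, 0.8, 6.4]
grip_width: 0.403
gripper_force: 59.3
```

Call:
apply_moves:
  plan:
    - [[0, 0, -10, 0, 0, 0], [0, 0, -40, 0, 0, 0], [0, 0, -90, 0, 0, 0], [0, 0, -140, 0, 0, 0], [0, 0, -168, 0, 0, 0], [0, 0, -172, 0, 0, 0], [0, 0, -172, 0, 0, 0], [0, 0, -172, 0, 0, 0]]

```text
time_s: 11.82
position: [412.3, -183.0, 188.4]
tcp_rot: [0.924, 0.383, -0.001, -0.001]
force: [0.2, -0.1, -0.8]
grip_width: 0.406
gripper_force: 59.9
```

```bash
sed -i 's/^SH=.*/SH=(587.0,40.8,1.63)/' h.py; python3 -c "
from h import *
x,y=sh(-34,-40)
go((x,y,190,45),(x,y,79,45))"
```

```text
at [ 412.3 -183.   188.4] yaw 44.98 tilt [-0.0023  0.0015 -1.    ]
(np.float64(554.1515589986345), np.float64(-0.15094533438522006), 190, 45) -> [229.6, -29.1, -1.7] [-0.15, 0.03, -0.02]
(np.float64(554.1515589986345), np.float64(-0.15094533438522006), 79, 45) -> [229.6, -28.8, 109.3] [-0.15, 0.03, -0.02]
```

Call:
apply_moves:
  plan:
    - [[25, -3, 0, 0, 0, 0], [75, -9, -1, 0, 0, 0], [130, -16, -1.5, 0, 0, 0], [180, -23, -1.5, 0, 0, 0], [220, -28, -1.5, 0, 0, 0], [229.5, -29, -1.5, 0, 0, 0], [229.5, -29, -1.5, 0, 0, 0], [229.5, -29, -1.5, 0, 0, 0]]

```text
time_s: 12.82
position: [554.1, -1.7, 190.7]
tcp_rot: [0.924, 0.382, -0.001, -0.0]
force: [-0.2, -0.1, -1.6]
grip_width: 0.405
gripper_force: 59.9
```

Call:
apply_moves:
  plan:
    - [[0, 0, 0, 0, 0, 0], [0, 0, 0, 0, 0, 0], [0, 0, 0, 0, 0, 0]]

```text
time_s: 13.2
position: [555.0, -1.3, 191.5]
tcp_rot: [0.924, 0.382, 0.0, 0.0]
force: [0.2, -0.6, -0.5]
grip_width: 0.406
gripper_force: 59.9
```

```bash
python3 -c "
from h import *
x,y=sh(-34,-40)
go((x,y,79,45))"
```

```text
at [555.   -1.3 191.5] yaw 44.94 tilt [ 2.e-04 -0.e+00 -1.e+00]
(np.float64(554.1515589986345), np.float64(-0.15094533438522006), 79, 45) -> [0.2, -1.4, 112.5] [0.01, -0.01, -0.06]
```

Call:
apply_moves:
  plan:
    - [[0, -1.4, 20, 0, 0, 0], [0, -1.4, 60, 0, 0, 0], [0, -1.4, 82, 0, 0, 0], [0, -1.4, 92, 0, 0, 0], [0, -1.4, 100, 0, 0, 0], [0, -1.4, 106, 0, 0, 0], [0, -1.4, 111, 0, 0, 0], [0, -1.4, 112, 0, 0, 0]]

```text
time_s: 14.2
position: [554.1, 0.1, 79.3]
tcp_rot: [0.924, 0.383, 0.0, 0.0]
force: [0.7, -0.7, -0.2]
grip_width: 0.404
gripper_force: 59.9
```

Call:
apply_moves:
  plan:
    - [[0, 0, 0.5, 0, 0, 0], [0, 0, 1, 0, 0, 0], [0, 0, 1, 0, 0, 0]]

```text
time_s: 14.58
position: [554.3, 0.1, 78.5]
tcp_rot: [0.924, 0.383, 0.0, 0.0]
force: [0.3, 0.3, 0.0]
grip_width: 0.4
gripper_force: 59.9
```

Call:
apply_moves:
  plan:
    - [[0, 0, 0, 0, 0, 0], [0, 0, 0, 0, 0, 0], [0, 0, 0, 0, 0, 0], [0, 0, -15, 0, 0, 0], [0, 0, -50, 0, 0, 0], [0, 0, -100, 0, 0, 0], [0, 0, -140, 0, 0, 0], [0, 0, -140, 0, 0, 0]]
  fingers: 0.75

```text
time_s: 15.58
position: [556.6, -0.2, 223.0]
tcp_rot: [0.924, 0.383, 0.004, 0.002]
force: [1.6, -0.2, -0.8]
grip_width: 0.748
gripper_force: 0.0
```

```bash
python3 -c "
from h import *
go((500,330,220,79.5))"
```

```text
at [ 5.566e+02 -2.000e-01  2.230e+02] yaw 44.98 tilt [ 0.008  -0.0011 -1.    ]
(500, 330, 220, 79.5) -> [193.3, -273.6, 2.2] [0.44, -0.16, -34.52]
```

Call:
apply_moves:
  plan:
    - [[15, -20, 0, 0, 0, -3], [45, -62, 0, 0, 0, -8], [75, -105, 1, 0, 0, -14], [105, -148, 2, 0, 0, -20], [135, -191, 2, 0, 0, -26], [165, -234, 2, 0, 0, -31], [185, -263, 2, 0, 0, -34.5], [193, -273, 2, 0, 0, -34.5]]
  fingers: 1

```text
time_s: 16.58
position: [496.4, 331.2, 215.6]
tcp_rot: [0.768, 0.64, -0.001, -0.0]
force: [-0.2, -0.3, 0.7]
grip_width: 1.002
gripper_force: 0.0
```

Call:
apply_moves:
  plan:
    - [[0, 0, 0, 0, 0, 0], [0, 0, 0, 0, 0, 0], [0, 0, 0, 0, 0, 0], [0, 0, 0, 0, 0, 0]]

```text
time_s: 17.08
position: [498.0, 328.8, 216.4]
tcp_rot: [0.769, 0.639, 0.0, 0.0]
force: [-0.7, -0.4, 0.7]
grip_width: 1.0
gripper_force: 0.0
```

```bash
python3 -c "
from h import *
go((517.7,340.6,70,79.5))
w=cam('wrist'); b=cam('side')
P=np.array([[101,75,5],[101,-75,5],[-101,-75,5],[-101,75,5],[0,36,35],[0,-36,35]])
q=[[*sh(a[0],a[1],(517.7,340.6,-10.5)),a[2]] for a in P]
print(proj(w,q).round(1).tolist())
big=cv2.resize(w['pixels'][:,:,::-1],None,fx=1.17,fy=1.17)
c=crop(b,180,140,122,65,4)
stack('pics/c3.png',crop(w,0,0,512,384,1,50),cv2.resize(crop(b,180,155,122,60,4),None,fx=.85,fy=.85))"
```

```text
at [498.  328.8 216.4] yaw 79.4 tilt [ 1.e-04 -1.e-04 -1.e+00]
(517.7, 340.6, 70, 79.5) -> [15.2, 17.2, 146.4] [0.01, 0.0, -0.1]
[[370.0, 72.6], [357.4, 212.2], [177.7, 212.6], [168.0, 72.3], [270.5, 113.9], [269.6, 187.3]]
(594, 512, 3)
```

View pics/c3.png

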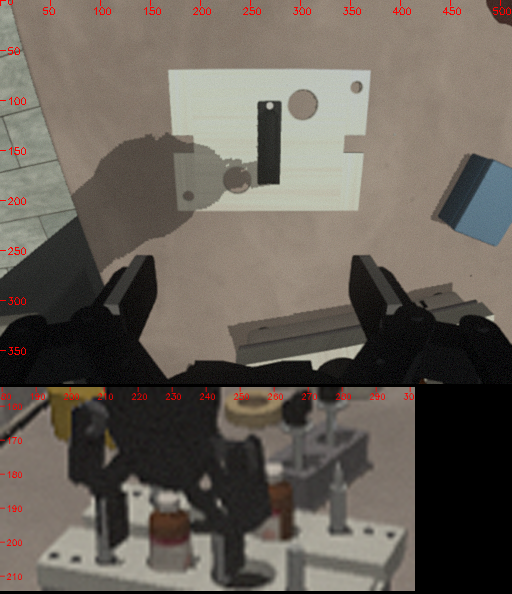

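The wrist view shows the plate corners at (168,69), (371,70), (358,210) and (178,210), within 3 px of prediction, so the plate has not moved. The side crop shows both bottles standing in the small pockets.

Call:
apply_moves:
  plan:
    - [[4, 5, 30, 0, 0, 0], [12, 14, 80, 0, 0, 0], [15.2, 17.2, 125, 0, 0, 0], [15.2, 17.2, 145, 0, 0, 0], [15.2, 17.2, 146.4, 0, 0, 0], [15.2, 17.2, 146.4, 0, 0, 0], [15.2, 17.2, 146.4, 0, 0, 0]]

```text
time_s: 18.05
position: [518.4, 342.0, 71.5]
tcp_rot: [0.769, 0.639, 0.001, 0.0]
force: [0.7, 0.4, 0.9]
grip_width: 1.0
gripper_force: 0.0
```

```bash
python3 -c "
from h import *
go((517.9,341.6,10,79.5))
w=cam('wrist')
q=[[*sh(a[0],a[1],(517.7,340.6,-10.5)),a[2]] for a in [[0,36,35],[0,-36,35],[101,75,5],[-101,75,5]]]
print(proj(w,q).round(1).tolist())"
```

```text
at [518.4 342.   71.5] yaw 79.48 tilt [ 0.0024  0.0012 -1.    ]
(517.9, 341.6, 10, 79.5) -> [-0.6, -0.5, 61.5] [0.12, -0.1, -0.02]
[[251.1, 170.7], [251.3, 284.8], [416.5, 96.8], [85.6, 97.1]]
```

Call:
apply_moves:
  plan:
    - [[-0.5, -0.5, 20, 0, 0, 0], [-0.5, -0.5, 45, 0, 0, 0], [-0.5, -0.5, 58, 0, 0, 0], [-0.5, -0.5, 61, 0, 0, 0], [-0.5, -0.5, 61.5, 0, 0, 0], [-0.5, -0.5, 61.5, 0, 0, 0]]

```text
time_s: 18.85
position: [517.4, 341.4, 9.3]
tcp_rot: [0.769, 0.639, 0.001, 0.0]
force: [0.5, -0.3, 0.8]
grip_width: 1.003
gripper_force: 0.0
```

Call:
apply_moves:
  plan:
    - [[0, 0, 0, 0, 0, 0], [0, 0, 0, 0, 0, 0], [0, 0, 0, 0, 0, 0], [0, 0, 0, 0, 0, 0], [0, 0, 0, 0, 0, 0], [0, 0, 0, 0, 0, 0], [0, 0, 0, 0, 0, 0], [0, 0, 0, 0, 0, 0]]
  fingers: 0

```text
time_s: 19.85
position: [517.0, 341.1, 8.6]
tcp_rot: [0.769, 0.639, 0.0, 0.0]
force: [-0.1, -0.2, 3.9]
grip_width: 0.152
gripper_force: 59.5
```

Call:
apply_moves:
  plan:
    - [[0, 0, -10, 0, 0, 0], [0, 0, -40, 0, 0, 0], [0, 0, -90, 0, 0, 0], [0, 0, -140, 0, 0, 0], [0, 0, -180, 0, 0, 0], [0, 0, -200, 0, 0, 0], [0, 0, -200, 0, 0, 0], [0, 0, -200, 0, 0, 0]]

```text
time_s: 20.85
position: [515.8, 340.6, 206.9]
tcp_rot: [0.769, 0.639, -0.001, -0.0]
force: [-0.3, -0.5, -3.4]
grip_width: 0.154
gripper_force: 59.0
```

```bash
python3 -c "
from h import *
x,y=sh(0,0)
go((x,y,210,91.63))"
```

```text
at [515.8 340.6 206.9] yaw 79.48 tilt [-0.0023 -0.0011 -1.    ]
(np.float64(587.0), np.float64(40.8), 210, 91.63) -> [-281.8, 124.7, -2.9] [-0.13, 0.08, -12.15]
```

Call:
apply_moves:
  plan:
    - [[-20, 9, 0, 0, 0, -1], [-60, 27, 0, 0, 0, -3], [-105, 46, -1, 0, 0, -5], [-150, 66, -2, 0, 0, -7], [-195, 86, -3, 0, 0, -9], [-240, 106, -3, 0, 0, -11], [-270, 119, -3, 0, 0, -12], [-282, 124.5, -3, 0, 0, -12.1]]

```text
time_s: 21.85
position: [586.9, 39.3, 209.5]
tcp_rot: [0.698, 0.716, -0.001, -0.001]
force: [0.4, 0.2, -3.4]
grip_width: 0.152
gripper_force: 58.8
```

Call:
apply_moves:
  plan:
    - [[0, 0, 15, 0, 0, 0], [0, 0, 35, 0, 0, 0], [0, 0, 45, 0, 0, 0], [0, 0, 45, 0, 0, 0], [0, 0, 45, 0, 0, 0], [0, 0, 45, 0, 0, 0]]

```text
time_s: 22.6
position: [588.2, 41.3, 167.2]
tcp_rot: [0.697, 0.717, 0.0, 0.001]
force: [-0.0, 0.4, -3.0]
grip_width: 0.153
gripper_force: 58.7
```

```bash
python3 -c "
from h import *
x,y=sh(0,0)
go((x,y,126,91.63))
w=cam('wrist'); b=cam('side'); a=cam('scene')
A=crop(a,165,130,130,105,3.0);B=crop(b,180,140,135,105,3.0)
stack('pics/c4.png',np.hstack([A,B]),crop(w,60,130,395,254,1,50))
p,M=pose()
print(proj(w,[[*sh(88,58),139],[*sh(-88,-58),139],[*sh(88,58),117]]))"
```

```text
at [588.2  41.3 167.2] yaw 91.6 tilt [ 0.0015 -0.     -1.    ]
(np.float64(587.0), np.float64(40.8), 126, 91.63) -> [-0.4, -1.3, 41.2] [0.08, 0.0, -0.03]
(575, 795, 3)
[[420.47304206 131.48487869]
 [108.76935233 318.9447079 ]
 [402.74571019 125.77368833]]
```

View pics/c4.png

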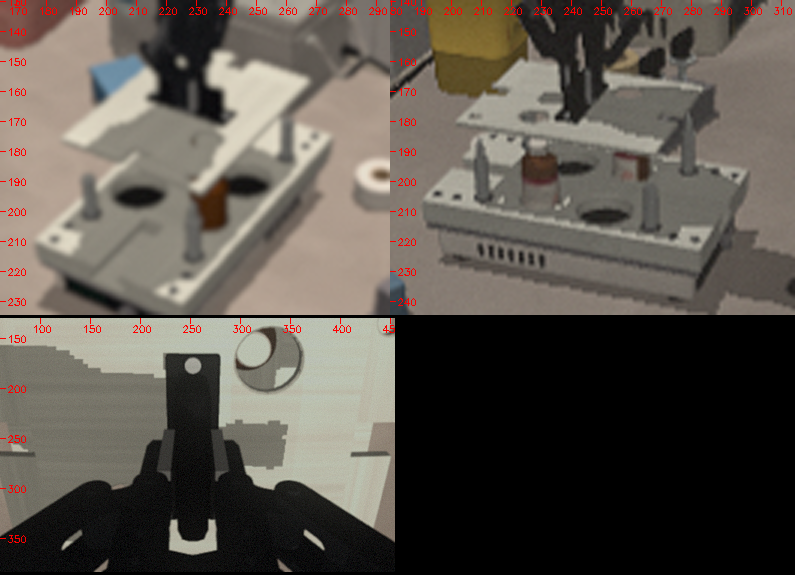

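The scene, side and wrist crops show the held plate over the shaker. Its scene corners are at (185.5,175.8), (268.2,155.5) and (233.2,194.5). Its side corners are at (202.2,180.5), (223.5,159.8), (288.2,169.2) and (272.5,190.5). In the wrist picture the bottle hole is centred at about (328,172) and the cap at about (313,162).

```bash
cat > m2.py <<'E'
from h import *
a=cam("scene");b=cam("side");w=cam("wrist");p,M=pose()
z=p[2]-3.6
sa=[((-101,75),(185.5,175.8)),((101,-75),(268.2,155.5)),((-101,-75),(233.2,194.5))]
sb=[((101,75),(202.2,180.5)),((101,-75),(223.5,159.8)),((-101,-75),(288.2,169.2)),((-101,75),(272.5,190.5))]
ka=[((-88,58,117),(194,189)),((-88,-58,139),(229.5,198)),((88,-58,117),(260.3,169)),((-34,40,72),(211,193)),((34,-40,72),(246,189.3)),((34,40,72),(223.5,181)),((-34,-40,72),(233.3,202))]
kb=[((88,-58,117),(226,175)),((-88,58,117),(266.3,200.8)),((88,58,139),(209.8,185)),((-88,-58,139),(279,176.5)),((34,-40,72),(239.8,193.5)),((-34,-40,72),(260.5,196.8)),((34,40,72),(229.5,205.5)),((-34,40,72),(250.8,209.5))]
def fit(obs):
    f=lambda s:np.concatenate([proj(c,[*sh(P[0],P[1],s),P[2] if len(P)>2 else z])[0]-uv for c,P,uv in obs])
    s=least_squares(f,[587,40,1.6],x_scale=[10,10,1]); print(s.x.round(2),abs(s.fun).max().round(1))
for n,k,q in (("scene",[(a,*o) for o in ka],[(a,*o) for o in sa]),("side",[(b,*o) for o in kb],[(b,*o) for o in sb])):
    print(n,"shaker");fit(k);print(n,"plate");fit(q)
T=(p[0],p[1],np.degrees(np.arctan2(M[1,0],M[0,0]))-90); print("tcp",np.round(T,2))
print("wrist hole pred",proj(w,[*sh(34,40,T),z]),"cap",proj(w,[*sh(34,40),135]))
E
python3 m2.py
```

```text
scene shaker
[586.23  40.16   2.09] 1.5
scene plate
[588.81  39.79   2.6 ] 0.8
side shaker
[587.51  36.91   1.34] 0.6
side plate
[580.46  40.04   2.74] 2.0
tcp [587.77  40.99   1.57]
wrist hole pred [[326.99122077 177.41222129]] cap [[314.36637868 163.06611835]]
```

Call:
apply_moves:
  plan:
    - [[0, -0.8, 6, 0, 0, 0], [0, -0.8, 12, 0, 0, 0], [0, -0.8, 15, 0, 0, 0], [0, -0.8, 15, 0, 0, 0], [0, -0.8, 15, 0, 0, 0], [0, -0.8, 15, 0, 0, 0]]

```text
time_s: 23.65
position: [587.1, 41.0, 151.6]
tcp_rot: [0.697, 0.717, 0.0, 0.0]
force: [-0.2, -0.4, -2.8]
grip_width: 0.156
gripper_force: 58.9
```

```bash
python3 -c "
from h import *
x,y=sh(0,0)
go((x,y,126,91.63))
w=cam('wrist'); b=cam('side'); a=cam('scene')
stack('pics/c5.png',np.hstack([crop(w,390,90,90,80,4,10),crop(w,285,135,90,80,4,10)]),np.hstack([crop(a,205,170,60,50,4),crop(b,190,160,110,50,4)]))
p,M=pose();T=(p[0],p[1],np.degrees(np.arctan2(M[1,0],M[0,0]))-90)
print('tip,hole,cap,bhole',proj(w,[[*sh(88,58),139],[*sh(88,58,T),p[2]-3.6],[*sh(34,40),135],[*sh(34,40,T),p[2]-3.6]]).round(1).tolist())"
```

```text
at [587.1  41.  151.6] yaw 91.58 tilt [ 5.e-04 -0.e+00 -1.e+00]
(np.float64(587.0), np.float64(40.8), 126, 91.63) -> [-0.2, -0.1, 25.6] [0.03, 0.0, -0.05]
(526, 720, 3)
tip,hole,cap,bhole [[438.1, 136.1], [448.4, 138.9], [321.4, 170.5], [327.0, 177.4]]
```

View pics/c5.png

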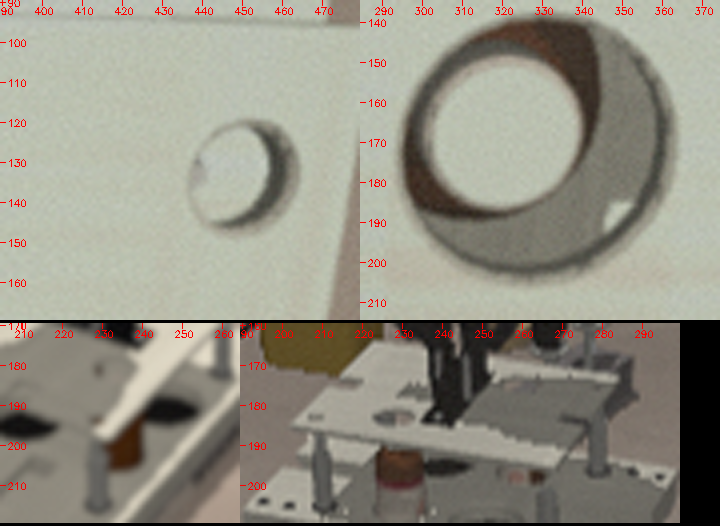

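The wrist crop shows the pin hole at (450.5,134), with the pin tip just visible at its left rim, at about (438.5,132). The cap is at (321,167.5) and the bottle hole at (329,171.4). The plate is about 0.7 mm too far in +x and 0.5 mm too far in +y.

Call:
apply_moves:
  plan:
    - [[-0.6, -0.8, 0, 0, 0, 0], [-0.6, -0.8, 3, 0, 0, 0], [-0.6, -0.8, 6, 0, 0, 0], [-0.6, -0.8, 9, 0, 0, 0], [-0.6, -0.8, 10, 0, 0, 0], [-0.6, -0.8, 10, 0, 0, 0]]

```text
time_s: 24.55
position: [586.0, 40.4, 141.2]
tcp_rot: [0.697, 0.717, -0.0, -0.0]
force: [0.0, 0.3, -3.2]
grip_width: 0.154
gripper_force: 58.9
```

```bash
python3 -c "
from h import *
o=robot.observe();print(o['position'],o['force'],o['ft_torque'])"
```

```text
[585.99027939  40.4334303  141.23356272] [ 0.04525974  0.25785095 -3.23343292] [0.00454771 0.06459328 0.0230649 ]
```

Call:
apply_moves:
  plan:
    - [[0, 0, 2, 0, 0, 0], [0, 0, 4, 0, 0, 0], [0, 0, 6, 0, 0, 0], [0, 0, 8, 0, 0, 0], [0, 0, 8, 0, 0, 0], [0, 0, 8, 0, 0, 0]]

```text
time_s: 25.3
position: [586.1, 40.4, 133.4]
tcp_rot: [0.697, 0.717, 0.0, 0.0]
force: [-0.4, -0.1, -3.3]
grip_width: 0.154
gripper_force: 58.9
```

```bash
python3 -c "
from h import *
o=robot.observe();print(o['position'],o['force'],o['ft_torque'])
w=cam('wrist');cv2.imwrite('pics/c6.png',np.hstack([crop(w,400,90,90,80,4,10),crop(w,285,135,90,80,4,10)]))"
```

```text
[586.11909451  40.42643935 133.38557808] [-0.36664578 -0.06946695 -3.34503626] [ 0.02061555 -0.00087578 -0.02526349]
```

View pics/c6.png

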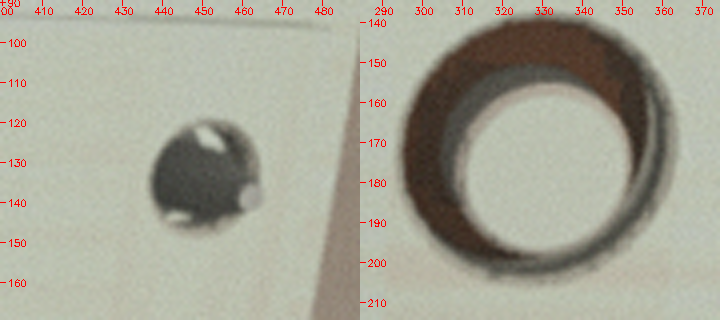

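The wrist crop shows the pin inside its hole with its tip at (462,139), and there is no side force.

Call:
apply_moves:
  plan:
    - [[0, 0, 2, 0, 0, 0], [0, 0, 4, 0, 0, 0], [0, 0, 6, 0, 0, 0], [0, 0, 7, 0, 0, 0], [0, 0, 7.5, 0, 0, 0], [0, 0, 8, 0, 0, 0], [0, 0, 8, 0, 0, 0]]

```text
time_s: 26.22
position: [586.1, 40.4, 125.6]
tcp_rot: [0.697, 0.717, 0.0, 0.0]
force: [-0.8, -0.6, -1.0]
grip_width: 0.149
gripper_force: 59.1
```

```bash
python3 -c "
from h import *
o=robot.observe();print(o['position'],o['force'],o['ft_torque'])"
```

```text
[586.11275951  40.421722   125.61195243] [-0.7845769  -0.56530851 -0.95014615] [-0.02010836  0.2082037  -0.02526799]
```

Call:
apply_moves:
  plan:
    - [[0, 0, 0, 0, 0, 0], [0, 0, 0, 0, 0, 0], [0, 0, 0, 0, 0, 0], [0, 0, -15, 0, 0, 0], [0, 0, -50, 0, 0, 0], [0, 0, -100, 0, 0, 0], [0, 0, -130, 0, 0, 0], [0, 0, -135, 0, 0, 0]]
  fingers: 0.45

```text
time_s: 27.22
position: [587.7, 40.4, 264.0]
tcp_rot: [0.697, 0.717, 0.002, 0.002]
force: [0.5, 0.5, 0.0]
grip_width: 0.447
gripper_force: 0.0
```

```bash
python3 -c "
from h import *
go((590,-250,240,90))"
```

```text
at [587.7  40.4 264. ] yaw 91.58 tilt [ 5.8e-03 -3.0e-04 -1.0e+00]
(590, -250, 240, 90) -> [-290.3, -5.8, 24.1] [0.33, 0.02, 1.58]
```

Call:
apply_moves:
  plan:
    - [[-20, 0, 2, 0, 0, 0], [-65, -1, 5, 0, 0, 0.5], [-115, -2, 9, 0, 0, 1], [-165, -3, 14, 0, 0, 1.6], [-215, -4, 18, 0, 0, 1.6], [-260, -5, 22, 0, 0, 1.6], [-283, -6, 24, 0, 0, 1.6], [-290, -6, 24, 0, 0, 1.6]]

```text
time_s: 28.22
position: [587.1, -250.7, 234.9]
tcp_rot: [0.708, 0.706, -0.0, -0.001]
force: [-0.7, -0.2, 0.5]
grip_width: 0.454
gripper_force: 0.0
```

Call:
apply_moves:
  plan:
    - [[0, 0, 0, 0, 0, 0], [0, 0, 0, 0, 0, 0], [0, 0, 0, 0, 0, 0], [0, 0, 0, 0, 0, 0]]

```text
time_s: 28.72
position: [588.3, -248.8, 236.7]
tcp_rot: [0.707, 0.707, 0.0, 0.0]
force: [0.7, -0.4, -0.6]
grip_width: 0.45
gripper_force: 0.0
```

```bash
python3 -c "
from h import *
w=cam('wrist');b=cam('side');go((600,-234,150,80))
print(proj(w,[[607,-202,114],[595,-266,114]]))
stack('pics/c7.png',crop(w,130,60,250,190,2.2,20),crop(b,186,150,122,43,4))"
```

```text
at [ 588.2 -249.2  236.6] yaw 90.02 tilt [ 2.e-04 -1.e-04 -1.e+00]
(600, -234, 150, 80) -> [15.2, 11.8, 86.6] [0.01, 0.01, 10.02]
[[275.95860859 126.80420391]
 [259.86898827 204.40923447]]
(596, 550, 3)
```

View pics/c7.png

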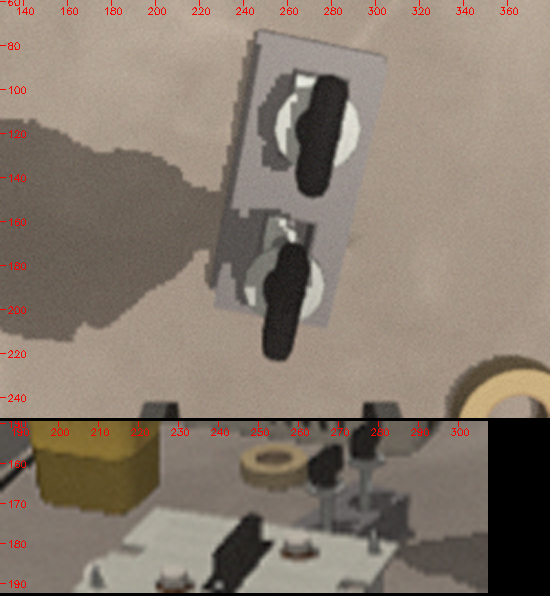

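The wrist crop shows both wings lying along the stand at about yaw 80°. Their centres, at about (276,121) and (259.5,197), match prediction given the known camera bias. The side crop shows the plate flat on the posts, with both bottle caps through it.

```bash
python3 -c "
from h import *
go((607,-201,140,80),(607,-201,85,80))"
```

```text
at [ 588.2 -249.2  236.6] yaw 90.02 tilt [ 2.e-04 -1.e-04 -1.e+00]
(607, -201, 140, 80) -> [48.2, 18.8, 96.6] [0.01, 0.01, 10.02]
(607, -201, 85, 80) -> [48.2, 18.8, 151.6] [0.01, 0.01, 10.02]
```

Call:
apply_moves:
  plan:
    - [[10, 4, 20, 0, 0, 2], [28, 11, 50, 0, 0, 6], [42, 17, 80, 0, 0, 9], [48, 19, 95, 0, 0, 10], [48, 19, 97, 0, 0, 10], [48, 19, 97, 0, 0, 10], [48, 19, 97, 0, 0, 10], [48, 19, 97, 0, 0, 10]]
  fingers: 0.7

```text
time_s: 29.82
position: [607.5, -202.2, 140.3]
tcp_rot: [0.766, 0.642, 0.0, 0.001]
force: [-0.6, -1.2, -0.4]
grip_width: 0.698
gripper_force: 0.0
```

```bash
python3 -c "
from h import *
go((607,-201,85,80))
w=cam('wrist'); cv2.imwrite('pics/w8.png',w['pixels'][:,:,::-1])
p,M=pose();d=M[:,0]
print(proj(w,[[607,-201,114],[607,-201,86],*[np.array([607,-201,114])+s*22*d for s in(1,-1)]]).round(1).tolist())"
```

```text
at [ 607.5 -202.2  140.3] yaw 79.96 tilt [ 1.4e-03 -7.0e-04 -1.0e+00]
(607, -201, 85, 80) -> [1.2, -0.8, 55.3] [0.08, 0.03, -0.04]
[[250.7, 234.7], [250.8, 215.2], [250.6, 196.6], [250.7, 269.8]]
```

View pics/w8.png

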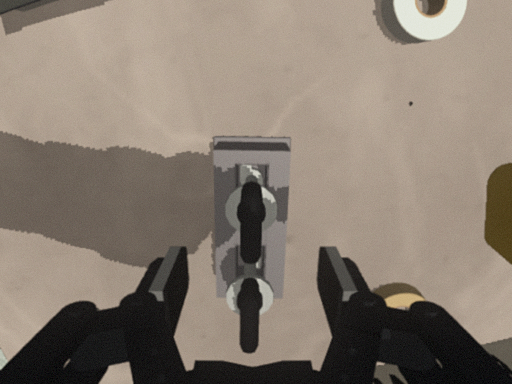

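The wrist picture shows the first wing vertical at u = 251, spanning v = 183 to 262, so the yaw is right. I'll go about 2 mm further along tool x.

Call:
apply_moves:
  plan:
    - [[2, -0.5, 15, 0, 0, 0], [3, -0.8, 35, 0, 0, 0], [3, -0.8, 50, 0, 0, 0], [3, -0.8, 55, 0, 0, 0], [3, -0.8, 55, 0, 0, 0], [3, -0.8, 55, 0, 0, 0]]

```text
time_s: 30.62
position: [607.4, -198.8, 85.0]
tcp_rot: [0.766, 0.643, 0.0, 0.001]
force: [0.5, 0.4, -0.4]
grip_width: 0.702
gripper_force: 0.0
```

Call:
apply_moves:
  plan:
    - [[0, 0, 0, 0, 0, 0], [0, 0, 0, 0, 0, 0], [0, 0, 0, 0, 0, 0], [0, 0, 0, 0, 0, 0], [0, 0, 0, 0, 0, 0], [0, 0, 0, 0, 0, 0], [0, 0, 0, 0, 0, 0]]
  fingers: 0

```text
time_s: 31.5
position: [607.2, -198.7, 84.8]
tcp_rot: [0.766, 0.643, 0.0, 0.0]
force: [1.0, 0.1, 5.6]
grip_width: 0.131
gripper_force: 59.1
```

Call:
apply_moves:
  plan:
    - [[0, 0, -8, 0, 0, 0], [0, 0, -25, 0, 0, 0], [0, 0, -50, 0, 0, 0], [0, 0, -90, 0, 0, 0], [0, 0, -130, 0, 0, 0], [0, 0, -150, 0, 0, 0], [0, 0, -155, 0, 0, 0], [0, 0, -155, 0, 0, 0]]

```text
time_s: 32.5
position: [606.5, -198.4, 239.2]
tcp_rot: [0.766, 0.643, -0.0, -0.0]
force: [-0.3, -0.2, -1.9]
grip_width: 0.13
gripper_force: 58.8
```

```bash
python3 -c "
from h import *
x,y=sh(-124,0)
go((x,y,240,181.63),(520,-80,240,150))"
```

```text
at [ 606.5 -198.4  239.2] yaw 79.98 tilt [-5.e-04  2.e-04 -1.e+00]
(np.float64(463.0501755731829), np.float64(37.2728163414387), 240, 181.63) -> [207.1, -182.3, -0.7] [-0.02, -0.03, -101.65]
(520, -80, 240, 150) -> [101.5, -105.8, -0.7] [-0.02, -0.02, -70.02]
```

Call:
apply_moves:
  plan:
    - [[10, -9, 0, 0, 0, -6], [30, -26, 0, 0, 0, -16], [55, -48, 0, 0, 0, -26], [80, -70, 0, 0, 0, -36], [105, -92, 0, 0, 0, -46], [130, -114, 0, 0, 0, -56], [152, -134, 0, 0, 0, -66], [170, -150, 0, 0, 0, -75]]

```text
time_s: 33.5
position: [486.9, -3.9, 238.1]
tcp_rot: [0.214, 0.977, -0.0, -0.001]
force: [-0.3, 0.7, -1.0]
grip_width: 0.128
gripper_force: 58.8
```

Call:
apply_moves:
  plan:
    - [[0, 0, 0, 0, 0, -8], [0, 0, 0, 0, 0, -16], [0, 0, 0, 0, 0, -22], [0, 0, 0, 0, 0, -26.6], [0, 0, 0, 0, 0, -26.6], [0, 0, 0, 0, 0, -26.6], [0, 0, 0, 0, 0, -26.6]]

```text
time_s: 34.38
position: [488.5, -5.0, 239.1]
tcp_rot: [-0.013, 1.0, 0.0, -0.0]
force: [0.2, 0.4, -0.7]
grip_width: 0.131
gripper_force: 58.7
```

```bash
python3 -c "
from h import *
x,y=sh(-124,0)
go((x,y,170,181.63))"
```

```text
at [488.5  -5.  239.1] yaw -178.46 tilt [-6.e-04  1.e-04 -1.e+00]
(np.float64(463.0501755731829), np.float64(37.2728163414387), 170, 181.63) -> [24.3, 42.9, 69.1] [0.01, -0.03, -0.09]
```

Call:
apply_moves:
  plan:
    - [[5, 8, 10, 0, 0, 0], [15, 26, 25, 0, 0, 0], [22, 39, 45, 0, 0, 0], [24.3, 43, 62, 0, 0, 0], [24.3, 43, 69, 0, 0, 0], [24.3, 43, 69, 0, 0, 0], [24.3, 43, 69, 0, 0, 0], [24.3, 43, 69, 0, 0, 0]]

```text
time_s: 35.38
position: [463.8, 37.1, 170.9]
tcp_rot: [-0.014, 1.0, -0.0, 0.001]
force: [1.1, 1.2, -1.1]
grip_width: 0.124
gripper_force: 58.7
```

```bash
python3 -c "
from h import *
x,y=sh(-124,0)
go((x,y,150,181.63))
w=cam('wrist'); a=cam('scene'); p,M=pose()
W=crop(w,100,0,330,384,1.5,20)
A=crop(a,170,160,90,80,3.3)
im=np.zeros((576,800,3),np.uint8); im[:576,:495]=W; im[:264,500:797]=A; cv2.imwrite('pics/c9.png',im)
print(proj(w,[[*sh(-145,11.75),72],[*sh(-145,-11.75),72],[p[0],p[1],p[2]-79],[*sh(-145,0),72]]).round(1).tolist(), proj(w,[p-[21,0,98.]]))
"
```

```text
at [463.8  37.1 170.9] yaw -178.44 tilt [ 1.2e-03 -1.0e-04 -1.0e+00]
(np.float64(463.0501755731829), np.float64(37.2728163414387), 150, 181.63) -> [0.8, 0.2, 20.9] [-0.01, 0.07, -0.07]
[[267.0, 162.8], [234.6, 162.8], [250.6, 200.0], [250.8, 162.8]] [[251.40937357 163.81575596]]
```

View pics/c9.png

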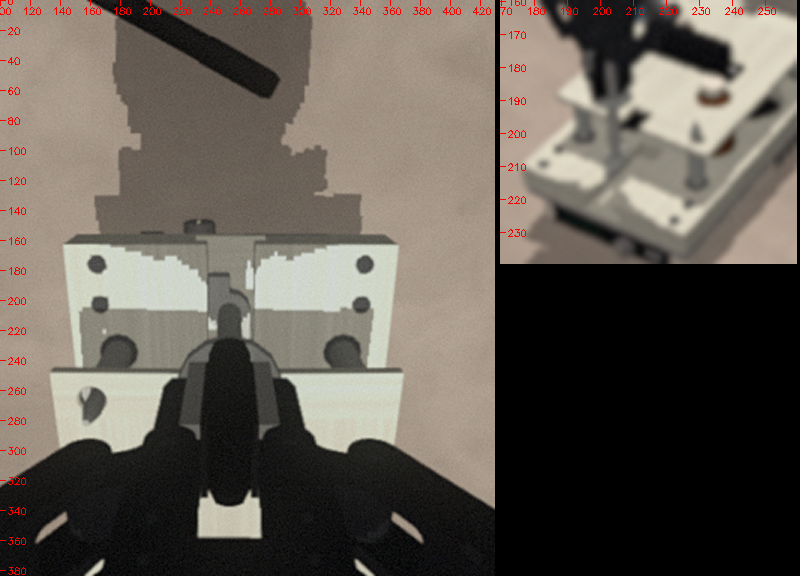

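The wrist crop shows the slot mouth centred at u ≈ 253 and the bolt shank at u ≈ 253, so they are aligned. The plate edge lies beyond.

Call:
apply_moves:
  plan:
    - [[0.8, 0.2, 5, 0, 0, 0], [0.8, 0.2, 12, 0, 0, 0], [0.8, 0.2, 18, 0, 0, 0], [0.8, 0.2, 23, 0, 0, 0], [0.8, 0.2, 28, 0, 0, 0], [0.8, 0.2, 32, 0, 0, 0], [0.8, 0.2, 35, 0, 0, 0], [0.8, 0.2, 35, 0, 0, 0]]

```text
time_s: 36.48
position: [462.3, 37.5, 135.2]
tcp_rot: [-0.014, 1.0, 0.0, -0.0]
force: [0.6, -0.3, -1.4]
grip_width: 0.131
gripper_force: 58.7
```

```bash
python3 -c "
from h import *
x,y=sh(-122,0);u,v=sh(-84,0)
o=robot.observe();print(o['force'],o['ft_torque'])
go((x,y,132.3,181.63),(u,v,132.3,181.63))"
```

```text
[ 0.629639   -0.2552245  -1.40954641] [0.0046764  0.02947562 0.02660362]
at [462.3  37.5 135.2] yaw -178.42 tilt [-4.e-04  0.e+00 -1.e+00]
(np.float64(465.0493662897445), np.float64(37.32970640044775), 132.3, 181.63) -> [-2.8, -0.2, 2.9] [0.0, -0.02, -0.05]
(np.float64(503.0339899044142), np.float64(38.41061752161976), 132.3, 181.63) -> [-40.8, -0.2, 2.9] [0.0, -0.02, -0.05]
```

Call:
apply_moves:
  plan:
    - [[0, -0.2, 1.5, 0, 0, 0], [0, -0.2, 2.3, 0, 0, 0], [0, -0.2, 2.6, 0, 0, 0], [0, -0.2, 2.6, 0, 0, 0]]

```text
time_s: 36.98
position: [462.4, 37.3, 132.8]
tcp_rot: [-0.014, 1.0, 0.0, 0.0]
force: [0.2, -0.8, -0.7]
grip_width: 0.13
gripper_force: 58.7
```

Call:
apply_moves:
  plan:
    - [[-4, 0, 0, 0, 0, 0], [-9, 0, 0, 0, 0, 0], [-14, 0, 0, 0, 0, 0], [-19, 0, 0, 0, 0, 0], [-22, 0, 0, 0, 0, 0], [-22, 0, 0, 0, 0, 0]]

```text
time_s: 37.72
position: [484.6, 37.9, 132.7]
tcp_rot: [-0.014, 1.0, 0.0, -0.0]
force: [-0.1, -0.5, -1.1]
grip_width: 0.131
gripper_force: 58.7
```

```bash
python3 -c "
from h import *
u,v=sh(-84,0)
o=robot.observe();print(o['force'],o['ft_torque'])
go((u,v,132.3,181.63))"
```

```text
[-0.07274267 -0.45988336 -1.13148482] [ 0.04451742 -0.05126014  0.00318861]
at [484.6  37.9 132.7] yaw -178.42 tilt [-0.  0. -1.]
(np.float64(503.0339899044142), np.float64(38.41061752161976), 132.3, 181.63) -> [-18.4, 0.0, 0.4] [0.0, -0.0, -0.05]
```

Call:
apply_moves:
  plan:
    - [[-4, 0, 0, 0, 0, 0], [-8, 0, 0, 0, 0, 0], [-12, 0, 0, 0, 0, 0], [-15, 0, 0, 0, 0, 0], [-17, 0, 0, 0, 0, 0], [-17, 0, 0, 0, 0, 0]]

```text
time_s: 38.48
position: [500.8, 38.4, 132.6]
tcp_rot: [-0.014, 1.0, -0.0, -0.001]
force: [-2.4, -0.3, -0.2]
grip_width: 0.135
gripper_force: 58.8
```

```bash
python3 -c "
from h import *
u,v=sh(-84,0)
o=robot.observe();print(o['force'],o['ft_torque'])
go((u,v,132.3,91.63))"
```

```text
[-2.37248951 -0.26602298 -0.2316773 ] [ 0.02418196  0.48619891 -0.01656885]
at [500.8  38.4 132.6] yaw -178.42 tilt [-0.0013 -0.     -1.    ]
(np.float64(503.0339899044142), np.float64(38.41061752161976), 132.3, 91.63) -> [-2.2, -0.0, 0.3] [-0.06, -0.06, 89.95]
```

Call:
apply_moves:
  plan:
    - [[1.2, 0, 0, 0, 0, 0], [1.2, 0.4, 0, 0, 0, 10], [1.1, 0.75, 0, 0, 0, 20], [0.9, 1.1, 0, 0, 0, 30], [0.7, 1.4, 0, 0, 0, 40], [0.4, 1.7, 0, 0, 0, 50], [0.1, 1.9, 0, 0, 0, 60], [0.1, 1.9, 0, 0, 0, 60]]

```text
time_s: 39.48
position: [501.5, 40.3, 132.9]
tcp_rot: [0.487, 0.873, 0.0, 0.0]
force: [0.9, -0.7, -1.7]
grip_width: 0.129
gripper_force: 58.7
```

```bash
python3 -c "
from h import *
u,v=sh(-84,0)
o=robot.observe();print(o['force'],o['ft_torque'])
go((500.8+1,38.4+2.2,132.6,91.63))"
```

```text
[ 0.89716843 -0.7192378  -1.69902913] [0.08645394 0.05255572 0.02533349]
at [501.5  40.3 132.9] yaw 121.7 tilt [ 7.e-04  1.e-04 -1.e+00]
(501.8, 40.6, 132.6, 91.63) -> [0.1, 0.4, 0.3] [0.04, 0.0, 30.07]
```

Call:
apply_moves:
  plan:
    - [[0, 0.1, 0, 0, 0, 10], [0, 0.2, 0, 0, 0, 20], [0.1, 0.4, 0, 0, 0, 30], [0.1, 0.4, 0, 0, 0, 30], [0.1, 0.4, 0.5, 0, 0, 30], [0.1, 0.4, 0.5, 0, 0, 30]]

```text
time_s: 40.22
position: [501.6, 40.5, 132.3]
tcp_rot: [0.697, 0.717, 0.0, 0.0]
force: [0.2, 0.3, -1.4]
grip_width: 0.129
gripper_force: 58.7
```

Call:
apply_moves:
  plan:
    - [[0, 0, 0, 0, 0, 0], [0, 0, 0, 0, 0, 0], [0, 0, 0, 0, 0, 0], [0, 0, -10, 0, 0, 0], [0, 0, -40, 0, 0, 0], [0, 0, -80, 0, 0, 0], [0, 0, -105, 0, 0, 0], [0, 0, -105, 0, 0, 0]]
  fingers: 0.4

```text
time_s: 41.22
position: [503.2, 40.5, 239.9]
tcp_rot: [0.697, 0.717, 0.002, 0.002]
force: [-0.1, -0.6, -1.2]
grip_width: 0.398
gripper_force: 0.0
```

```bash
python3 -c "
from h import *
go((595,-263,240,80),(595,-263,140,80))"
```

```text
at [503.2  40.5 239.9] yaw 91.59 tilt [ 5.1e-03 -3.0e-04 -1.0e+00]
(595, -263, 240, 80) -> [-305.9, 83.4, 0.5] [0.29, -0.0, 11.59]
(595, -263, 140, 80) -> [-305.8, 82.9, 100.5] [0.29, -0.0, 11.59]
```

Call:
apply_moves:
  plan:
    - [[-20, 5, 0, 0, 0, 1], [-65, 18, 0, 0, 0, 3], [-115, 31, 0, 0, 0, 5], [-170, 46, 0, 0, 0, 7], [-225, 61, 2, 0, 0, 9], [-270, 74, 5, 0, 0, 11], [-298, 82, 10, 0, 0, 11.6], [-308, 83.4, 12, 0, 0, 11.6]]
  fingers: 0.7

```text
time_s: 42.22
position: [592.8, -266.3, 223.3]
tcp_rot: [0.767, 0.642, -0.0, -0.001]
force: [-0.3, 0.1, -0.4]
grip_width: 0.701
gripper_force: 0.0
```

Call:
apply_moves:
  plan:
    - [[0, 0, 15, 0, 0, 0], [0, 0, 45, 0, 0, 0], [0, 0, 75, 0, 0, 0], [0, 0, 88, 0, 0, 0], [0, 0, 88, 0, 0, 0], [0, 0, 88, 0, 0, 0], [0, 0, 88, 0, 0, 0]]

```text
time_s: 43.1
position: [594.2, -265.4, 138.7]
tcp_rot: [0.766, 0.643, 0.0, 0.001]
force: [-0.0, 0.1, 0.1]
grip_width: 0.705
gripper_force: 0.0
```

```bash
python3 -c "
from h import *
go((595.4,-265.7,85,80))"
```

```text
at [ 594.2 -265.4  138.7] yaw 79.99 tilt [ 0.002  -0.0011 -1.    ]
(595.4, -265.7, 85, 80) -> [-0.1, 1.1, 53.7] [0.12, 0.04, -0.01]
```

Call:
apply_moves:
  plan:
    - [[0, 0.7, 15, 0, 0, 0], [0, 1.1, 35, 0, 0, 0], [0, 1.1, 48, 0, 0, 0], [0, 1.1, 53.5, 0, 0, 0], [0, 1.1, 53.5, 0, 0, 0], [0, 1.1, 53.5, 0, 0, 0]]

```text
time_s: 43.85
position: [595.0, -265.5, 84.4]
tcp_rot: [0.766, 0.643, 0.0, 0.001]
force: [0.0, -1.0, -0.6]
grip_width: 0.699
gripper_force: 0.0
```

Call:
apply_moves:
  plan:
    - [[0, 0, 0, 0, 0, 0], [0, 0, 0, 0, 0, 0], [0, 0, 0, 0, 0, 0], [0, 0, 0, 0, 0, 0], [0, 0, 0, 0, 0, 0], [0, 0, 0, 0, 0, 0], [0, 0, 0, 0, 0, 0]]
  fingers: 0

```text
time_s: 44.72
position: [594.7, -265.4, 84.2]
tcp_rot: [0.766, 0.643, 0.0, 0.0]
force: [-0.4, 0.4, 5.0]
grip_width: 0.126
gripper_force: 59.2
```

Call:
apply_moves:
  plan:
    - [[0, 0, -8, 0, 0, 0], [0, 0, -25, 0, 0, 0], [0, 0, -50, 0, 0, 0], [0, 0, -90, 0, 0, 0], [0, 0, -130, 0, 0, 0], [0, 0, -150, 0, 0, 0], [0, 0, -155, 0, 0, 0], [0, 0, -155, 0, 0, 0]]

```text
time_s: 45.72
position: [594.3, -265.1, 238.7]
tcp_rot: [0.766, 0.643, -0.0, -0.0]
force: [0.2, 0.5, -1.7]
grip_width: 0.127
gripper_force: 58.5
```

```bash
python3 -c "
from h import *
x,y=sh(126,0)
go((x,y,240,181.63))"
```

```text
at [ 594.3 -265.1  238.7] yaw 79.98 tilt [-2.e-04  1.e-04 -1.e+00]
(np.float64(712.9490151433786), np.float64(44.38407371757035), 240, 181.63) -> [325.4, 63.0, -1.3] [-0.0, -0.01, -101.65]
```

Call:
apply_moves:
  plan:
    - [[12, 2, 0, 0, 0, -5], [45, 9, 0, 0, 0, -15], [85, 16, 0, 0, 0, -25], [130, 25, 0, 0, 0, -35], [175, 34, 0, 0, 0, -45], [215, 42, 0, 0, 0, -55], [250, 48, 0, 0, 0, -65], [275, 53, 0, 0, 0, -75]]

```text
time_s: 46.72
position: [694.0, -1.7, 236.8]
tcp_rot: [0.213, 0.977, -0.0, -0.002]
force: [0.3, -0.3, -0.6]
grip_width: 0.127
gripper_force: 58.5
```

Call:
apply_moves:
  plan:
    - [[0, 0, 0, 0, 0, -8], [0, 0, 0, 0, 0, -16], [0, 0, 0, 0, 0, -22], [0, 0, 0, 0, 0, -26.6], [0, 0, 0, 0, 0, -26.6], [0, 0, 0, 0, 0, -26.6], [0, 0, 0, 0, 0, -26.6]]

```text
time_s: 47.6
position: [694.4, -3.7, 238.4]
tcp_rot: [-0.013, 1.0, 0.0, -0.0]
force: [0.5, 0.2, -0.8]
grip_width: 0.13
gripper_force: 58.6
```

```bash
python3 -c "
from h import *
x,y=sh(124,0)
go((x,y,170,181.63))"
```

```text
at [694.4  -3.7 238.4] yaw -178.46 tilt [-6.e-04  1.e-04 -1.e+00]
(np.float64(710.949824426817), np.float64(44.327183658561296), 170, 181.63) -> [-17.9, 47.5, 68.4] [0.0, -0.03, -0.09]
```

Call:
apply_moves:
  plan:
    - [[-4, 10, 3, 0, 0, 0], [-12, 30, 12, 0, 0, 0], [-17, 43, 30, 0, 0, 0], [-18, 47.5, 52, 0, 0, 0], [-18, 47.5, 66, 0, 0, 0], [-18, 47.5, 68.5, 0, 0, 0], [-18, 47.5, 68.5, 0, 0, 0], [-18, 47.5, 68.5, 0, 0, 0]]

```text
time_s: 48.6
position: [711.8, 44.0, 171.4]
tcp_rot: [-0.014, 1.0, -0.0, 0.001]
force: [-0.1, 1.0, -1.0]
grip_width: 0.129
gripper_force: 58.6
```

```bash
python3 -c "
from h import *
x,y=sh(124,0)
go((x,y,135,181.63))
w=cam('wrist'); s=cam('side'); p,M=pose()
im=np.zeros((576,800,3),np.uint8); im[:576,:495]=crop(w,100,0,330,384,1.5,20); im[:240,500:800]=crop(s,190,140,75,60,4); cv2.imwrite('pics/c10.png',im)
print(proj(w,[[*sh(88,58),139],[*sh(88,-58),117],[*sh(84,0),72],[p[0],p[1],p[2]-79]]).round(1).tolist())
"
```

```text
at [711.8  44.  171.4] yaw -178.44 tilt [ 1.7e-03 -1.0e-04 -1.0e+00]
(np.float64(710.949824426817), np.float64(44.327183658561296), 135, 181.63) -> [0.9, 0.3, 36.4] [-0.01, 0.1, -0.07]
[[359.5, 164.6], [153.0, 156.0], [250.9, 136.4], [250.5, 200.0]]
```

View pics/c10.png

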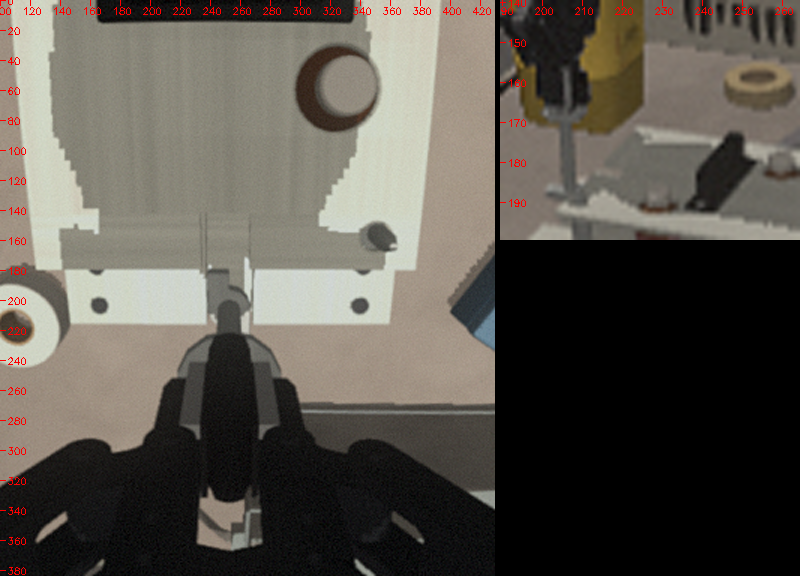

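The wrist crop shows the slot mouth centred at u ≈ 229 and the bolt shank at u ≈ 229 in crop pixels, so they are aligned. The plate notch is within 2 mm of that line.

Call:
apply_moves:
  plan:
    - [[0.8, 0.3, 5, 0, 0, 0], [0.8, 0.3, 12, 0, 0, 0], [0.8, 0.3, 18, 0, 0, 0], [0.8, 0.3, 24, 0, 0, 0], [0.8, 0.3, 29, 0, 0, 0], [0.8, 0.3, 33, 0, 0, 0], [0.8, 0.3, 36, 0, 0, 0], [0.8, 0.3, 36, 0, 0, 0]]

```text
time_s: 49.7
position: [710.3, 44.6, 134.0]
tcp_rot: [-0.014, 1.0, 0.0, -0.0]
force: [0.5, -0.7, -0.5]
grip_width: 0.129
gripper_force: 58.6
```

```bash
python3 -c "
from h import *
u,v=sh(84,0)
o=robot.observe();print(o['force'],o['ft_torque'])
go((u,v,132,181.63))"
```

```text
[ 0.45433109 -0.66983525 -0.48784867] [ 0.03969654  0.06384907 -0.00580444]
at [710.3  44.6 134. ] yaw -178.42 tilt [-4.e-04  1.e-04 -1.e+00]
(np.float64(670.9660100955857), np.float64(43.18938247838023), 132, 181.63) -> [39.3, -0.3, 2.0] [0.0, -0.02, -0.05]
```

Call:
apply_moves:
  plan:
    - [[0, -0.3, 1.2, 0, 0, 0], [0, -0.3, 2, 0, 0, 0], [0, -0.3, 2, 0, 0, 0], [0, -0.3, 2, 0, 0, 0]]

```text
time_s: 50.2
position: [710.4, 44.3, 132.4]
tcp_rot: [-0.014, 1.0, 0.0, 0.0]
force: [-0.1, -0.2, -0.9]
grip_width: 0.127
gripper_force: 58.6
```

Call:
apply_moves:
  plan:
    - [[4, 0, 0, 0, 0, 0], [9, 0, 0, 0, 0, 0], [14, 0, 0, 0, 0, 0], [19, 0, 0, 0, 0, 0], [22, 0, 0, 0, 0, 0], [22, 0, 0, 0, 0, 0]]

```text
time_s: 50.95
position: [688.2, 43.7, 132.4]
tcp_rot: [-0.014, 1.0, 0.0, 0.0]
force: [0.1, 0.8, -0.5]
grip_width: 0.13
gripper_force: 58.6
```

Call:
apply_moves:
  plan:
    - [[4, 0, 0, 0, 0, 0], [8, 0, 0, 0, 0, 0], [12, 0, 0, 0, 0, 0], [14, 0, 0, 0, 0, 0], [15, 0, 0, 0, 0, 0], [15, 0, 0, 0, 0, 0]]

```text
time_s: 51.7
position: [673.5, 43.3, 132.3]
tcp_rot: [-0.014, 1.0, 0.0, 0.0]
force: [-0.2, -0.5, -2.1]
grip_width: 0.131
gripper_force: 58.6
```

```bash
python3 -c "
from h import *
u,v=sh(84,0)
o=robot.observe();print(o['force'],o['ft_torque'])
go((u,v,132,181.63))"
```

```text
[-0.23795835 -0.48413827 -2.11947099] [0.01921622 0.00089716 0.01746358]
at [673.5  43.3 132.3] yaw -178.42 tilt [ 1.e-04  0.e+00 -1.e+00]
(np.float64(670.9660100955857), np.float64(43.18938247838023), 132, 181.63) -> [2.5, -0.0, 0.3] [0.0, 0.01, -0.05]
```

Slide slightly further to feel for the notch bottom.

Call:
apply_moves:
  plan:
    - [[1, 0, 0, 0, 0, 0], [2, 0, 0, 0, 0, 0], [3, 0, 0, 0, 0, 0], [3, 0, 0, 0, 0, 0]]

```text
time_s: 52.2
position: [670.4, 43.2, 132.3]
tcp_rot: [-0.014, 1.0, -0.0, 0.0]
force: [0.4, -0.5, -1.2]
grip_width: 0.127
gripper_force: 58.6
```

Call:
apply_moves:
  plan:
    - [[1, 0, 0, 0, 0, 0], [2, 0, 0, 0, 0, 0], [2.5, 0, 0, 0, 0, 0], [2.5, 0, 0, 0, 0, 0]]

```text
time_s: 52.7
position: [668.6, 43.2, 132.5]
tcp_rot: [-0.014, 1.0, 0.0, 0.001]
force: [3.6, 1.6, -2.2]
grip_width: 0.13
gripper_force: 58.4
```

Call:
apply_moves:
  plan:
    - [[-1, 0, 0, 0, 0, 0], [-1, 0.2, 0, 0, 0, 10], [-1.1, 0.4, 0, 0, 0, 20], [-1.2, 0.6, 0, 0, 0, 30], [-1.3, 0.8, 0, 0, 0, 40], [-1.4, 0.9, 0, 0, 0, 50], [-1.6, 1, 0, 0, 0, 60], [-1.6, 1, 0, 0, 0, 60]]

```text
time_s: 53.7
position: [669.0, 43.9, 132.2]
tcp_rot: [0.487, 0.873, -0.0, -0.0]
force: [0.6, 0.2, -0.6]
grip_width: 0.13
gripper_force: 58.6
```

```bash
python3 -c "
from h import *
o=robot.observe();print(o['force'],o['ft_torque'])
go((*o['position'][:2],o['position'][2],91.63))"
```

```text
[ 0.61252934  0.20199495 -0.62935244] [-0.10302774 -0.0755409   0.02190496]
at [669.   43.9 132.2] yaw 121.69 tilt [-1.2e-03 -4.0e-04 -1.0e+00]
(np.float64(668.9513818764252), np.float64(43.921050868461165), np.float64(132.22910873072308), 91.63) -> [0.0, 0.0, 0.0] [-0.07, 0.0, 30.06]
```

Call:
apply_moves:
  plan:
    - [[0, 0.2, 0, 0, 0, 10], [0, 0.4, 0, 0, 0, 20], [0, 0.5, 0, 0, 0, 30], [0, 0.5, 0, 0, 0, 30], [0, 0.5, 0.4, 0, 0, 30], [0, 0.5, 0.4, 0, 0, 30]]

```text
time_s: 54.45
position: [669.8, 44.4, 131.8]
tcp_rot: [0.697, 0.717, -0.0, -0.0]
force: [0.8, 0.2, -0.4]
grip_width: 0.127
gripper_force: 58.6
```

Call:
apply_moves:
  plan:
    - [[0, 0, 0, 0, 0, 0], [0, 0, 0, 0, 0, 0], [0, 0, 0, 0, 0, 0], [0, 0, -10, 0, 0, 0], [0, 0, -40, 0, 0, 0], [0, 0, -80, 0, 0, 0], [0, 0, -130, 0, 0, 0], [0, 0, -150, 0, 0, 0]]
  fingers: 0.4

```text
time_s: 55.45
position: [671.3, 44.4, 286.7]
tcp_rot: [0.697, 0.717, 0.002, 0.002]
force: [0.0, 0.0, 0.1]
grip_width: 0.4
gripper_force: 0.0
```

Call:
apply_moves:
  plan:
    - [[-15, -25, 0, 0, 0, 0], [-50, -60, 0, 0, 0, 0], [-70, -110, 0, 0, 0, 0], [-85, -150, 0, 0, 0, 0], [-90, -160, 0, 0, 0, 0], [-90, -160, 0, 0, 0, 0], [-90, -160, 0, 0, 0, 0], [-90, -160, 0, 0, 0, 0]]

```text
time_s: 56.45
position: [513.4, -49.6, 281.6]
tcp_rot: [0.697, 0.717, 0.0, -0.0]
force: [0.8, -0.1, -0.5]
grip_width: 0.401
gripper_force: 0.0
```

```bash
python3 -c "
from h import *
w=cam('wrist'); s=cam('side')
q=[[*sh(*a),z] for a,z in (((-84,0),161),((84,0),161),((88,58),139),((-88,-58),139))]
print(proj(w,q).round(1).tolist(),proj(s,q).round(1).tolist())
stack('pics/c11.png',crop(w,0,0,512,384,.9,50),cv2.resize(crop(s,185,140,125,75,4,10),None,fx=.8,fy=.8))"
```

```text
[[241.1, 71.0], [460.3, 75.9], [457.8, 2.3], [237.8, 143.4]] [[271.3, 179.0], [218.0, 171.1], [209.0, 185.9], [278.8, 177.5]]
(592, 461, 3)
```

View pics/c11.png

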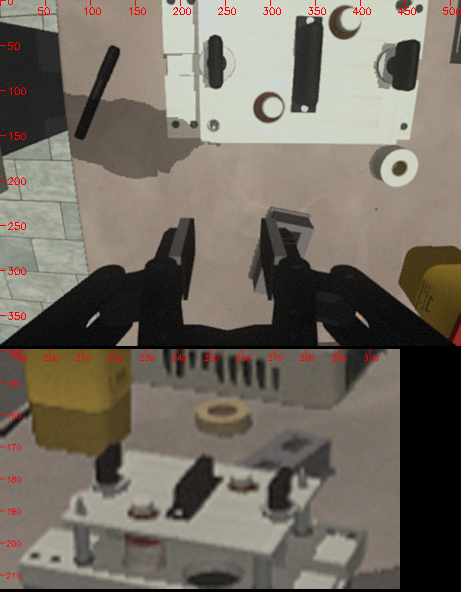

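The final pictures show the plate flat on its posts, both bottle caps through it, and both bolts in their notches with wings across the slot (wrist crop (215,62) and (405,65)). The gripper is clear of everything, so I'm handing in.

```bash
python3 -c "
from plant import robot
print(robot.job_done())"
```

```text
the job is handed in; nothing more can be done
None
```

The shaker is loaded and the job handed in at about 56 s of the 210 s allowed: both bottles are in small pockets (no cups were present), the plate is on its four posts over both pins, and both T-bolts are slid in and turned across the slots; the final pictures agree, but no verdict came back.

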